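# Tilt a wheel case out of the packed rack

## Task

Of the wooden wheel cases packed in the rack, take the one with the tall square post on top. Holding the post, tilt the case outward (towards the open front with the low lip, where the robot is) so that it comes out from under the steel keeper bar, lift it out of the row, and set it down, without dropping it, standing upright in the middle of the shallow black tray, its long side along the tray's. Leave the other cases standing in the rack.

Things in the scene. Friction and masses are not known exactly. Their poses are not given: they have to be found in the camera images.
- case_post (a point): Pinch point on the target case's square post (18 x 18 x 40 mm high), on its axis, 25 mm above the case's top, 135 mm above its underside. Wooden case 64 mm deep (x), 32 wide (y), 110 high, 0.2-0.42 kg, post in the middle; its rear 18 mm is a step 74 mm high, under the keeper bar. x to the rear, z up the post. Pinch front-to-back (along x): neighbours stand 1.5 mm away in y.
- rack: Fixed dark wooden rack with four cases side by side along its y, 33.5 mm apart, in any order. Origin at the centre of its underside, z up, x to the rear; open front at -x, towards the robot. Floor at z = 12 mm. The cases stand centred at x = 0, their fronts 3 mm behind a lip 6 mm high above the floor (x = -41 to -35 mm). End boards reach z = 116 mm.
- rack_bar (a point): Middle of the rack's steel keeper bar (along y, 20 mm wide, 6 mm thick; rack x 18 to 38, z 112 to 118 mm), over the cases' rear steps: it stops a straight lift after 26 mm. Tip a case outward 0.25-0.35 rad about its front lower edge (32 mm before its axis) to clear it, then draw the case up along its own tilted axis (up and outward) so the foot clears too.
- tray: Fixed shallow black plastic tray, 110 mm (x) by 68 mm (y) outside, 15 mm high, walls and floor 5 mm thick, open on top. Origin at the centre of its underside, z up.
- other_a: A bystander: another wheel case of the same row, same stepped body as the target (64 x 32 x 110 mm) but with a low bar (36 x 12 x 12 mm high) on top instead of the upright post. Origin at the centre of its underside, z up. It stays in the rack.
- other_b: A bystander: another wheel case of the same row, same stepped body as the target (64 x 32 x 110 mm) but with a low bar (36 x 12 x 12 mm high) on top instead of the upright post. Origin at the centre of its underside, z up. It stays in the rack.
- other_c: A bystander: another wheel case of the same row, same stepped body as the target (64 x 32 x 110 mm) but with a low bar (36 x 12 x 12 mm high) on top instead of the upright post. Origin at the centre of its underside, z up. It stays in the rack.

How it is judged:
By the outcome, as a careful person would: the job done as asked, in the order asked, and still so for the second after the job is handed in, with the robot touching nothing.
It also fails if it takes over 51 s, if anything falls off the work surface, if the arm or the gripper's body presses on something with over 40 N, if the wrist force passes 120 N, or if a joint passes its speed limit or range.

## Robot

A 6-joint arm with a two-finger parallel gripper is mounted at the origin on the work surface. World frame = base frame: x ahead of the robot, y to its left, z up, the work surface at z = 0. Lengths are in m, angles in rad, forces in N, time in s.
With the tool pointing down it reaches from about 0.35 to 0.95 m from the base axis. Payload 17.4 kg.
Tool frame: the origin (TCP) lies on the centre line of the jaws, within the pads' length; the fingertips stand 22 mm ahead of it and the grasp point (between the pads) lies 3 mm ahead of it (env.tcp_to_tips is the y of the fingertips in the tool frame, in m); y points along the fingers, x is the direction in which the jaws open and shut, and the axes are right-handed (so a half turn about y gives the same grasp; the last joint's range is limited). The gripper opens to 93 mm and grips with 3 to 60 N. Pads are 15 mm wide; open, the fingers measure 128 mm over their backs; the gripper's body (75 mm by 188 mm) begins 65 mm behind the grasp point.
Start: joints at [1.226, 0.116, 1.442, -0, 1.584, -0.038], TCP at [0.204, 0.643, 0.209] pointing down, gripper open.
Joint ranges: [-2.83, 2.83], [-0.83, 2.19], [0.07, 2.5], [-1.14, 4.28], [0.01, 3], [-2.97, 2.97]. Speed limits (rad/s): [1.89, 1.89, 2.22, 3.14, 3.14, 3.14].

## Interface

Orientations are given as a rotation vector (axis times angle).
In Python, from cell import telemetry, viewer, job, env gives the robot as it stands.
- The arm moves only by the tool arm_command, never from a script. Its arguments are lists of equal length, an entry for each row: "linear": the shift along the world's x, y, z in cm, a list of three; "rot": the turn, a rotation vector about the world's x, y, z in degrees, a list of three; "gripper": the finger opening in cm, from 0 to 9.3. A call has 1 to 8 rows; each row is the pose to reach, as a shift and turn from the pose commanded when the call began; what a row does not reach only later rows make up. A row lasts 1/12 s, in which the tool goes at most 41.7 mm and 7.16 degrees, less where a joint would pass 70% of its speed; a pose out of reach is approached as far as the arm can. A call with a gripper value outside its range is refused whole. The fingers move at their own pace and stop on an object; "newtons" is the grip in N (left out, the last holds). Time passes only in rows, so rows that repeat a pose let the fingers close. It gives the time, the measured TCP pose, the force and the opening at its end, in the units of the state.
- telemetry.read_state(): the state, without advancing time (a new reading comes with each control period).
- viewer.grab_frame(name): name is "scene" or "side" or "wrist"; returns the picture (480x640x3 uint8, blue, green, red); there is no depth.
- viewer.camera_model(name): a dict with "fx", "fy", "cx", "cy" (pixels), "dist" ([k1, k2, p1, p2, k3] as OpenCV has them; the pictures are not rectified), "camera_from_world" (4x4, takes a point from world to camera coordinates). Camera axes: x right, y down, z forward; pixel columns grow to the right and rows downward; lengths in m; the calibration is good to about 2 mm. A picture is of the moment at which its call begins: read the wrist's pose just before it. camera_model takes no time and is no camera call; for the wrist camera it gives the pose at the moment of the call.
- job.sign_off(): hands the job in, once; it reports no verdict.
The state is a dict: "time": time; "joint_positions": joint angles; "qvel": joint speeds; "joint_efforts": joint torques, N m; "ee_pos": TCP position; "tool_rot": TCP orientation; "wrist_force": force on the tool from outside, world axes, zero at the start; "moment": the same for the moment, N m; "grip_width": opening from 0.0 (shut) to 1.0 (fully open).
Only numpy, scipy, OpenCV 4.12 (cv2) and the standard library are available. Lean on these libraries where they do the work, as an engineer would, in place of code of your own. Each camera call takes 0.05 s, during which the arm holds its last target.

## Working session

There is one attempt and no reset: what is moved stays moved. The work goes in short steps, Python scripts to look and compute and a tool call to move; the robot and the scene stay as the last step left them, time stands still between calls to the robot, and variables do not carry over. Pictures are saved under pics/ and viewed, and the job is handed in when it is done.

Besides the shell and the picture viewer there is one more tool, called in YAML: its name, and indented under it one key for each argument. arm_command: Moves the arm, as the interface text tells. Its arguments: {"type":"object","properties":{"linear":{"type":"array"},"rot":{"type":"array"},"gripper":{"type":"array"},"newtons":{"type":"number"}},"required":["linear","rot","gripper"]}

```bash
ls; mkdir -p pics
python3 - <<'E'
from cell import telemetry, viewer, job, env
import cv2
s=telemetry.read_state()
print({k:s[k] for k in('time','ee_pos','tool_rot','grip_width','wrist_force')}, env.tcp_to_tips)
for n in("scene","side","wrist"):
    cv2.imwrite(f"pics/{n}0.png",viewer.grab_frame(n)); m=viewer.camera_model(n); print(n,m)
E
```

```text
pics
{'time': 0.0, 'ee_pos': array([0.20379679, 0.643258  , 0.20839574]), 'tool_rot': array([-1.33955963, -0.9795952 ,  0.98119661]), 'grip_width': 0.999090668683601, 'wrist_force': array([-0.50597823, -0.3028787 ,  0.47696119])} 0.022
scene {'fx': 552.6061319747961, 'fy': 552.6061319747961, 'cx': 319.5854843335642, 'cy': 235.81507049301746, 'dist': array([-0.00988003,  0.        ,  0.        ,  0.        ,  0.        ]), 'camera_from_world': array([[ 0.24036782,  0.97060283,  0.01238784, -0.12616514],
       [ 0.67902872, -0.15901304, -0.71668323, -0.32922033],
       [-0.69364494,  0.18067929, -0.69728882,  1.348898  ],
       [ 0.        ,  0.        ,  0.        ,  1.        ]])}
side {'fx': 614.0354227189514, 'fy': 614.0354227189514, 'cx': 314.72590352232044, 'cy': 242.70952345770928, 'dist': array([-0.02088535,  0.        ,  0.        ,  0.        ,  0.        ]), 'camera_from_world': array([[-0.97314558, -0.22970841,  0.01489069,  0.57678598],
       [-0.1314217 ,  0.50132077, -0.85522267,  0.17179059],
       [ 0.18898683, -0.83421312, -0.51804676,  0.85747832],
       [ 0.        ,  0.        ,  0.        ,  1.        ]])}
wrist {'fx': 358.38845672084017, 'fy': 358.38845672084017, 'cx': 321.1202791093374, 'cy': 235.98472419093935, 'dist': array([-0.05443628,  0.        ,  0.        ,  0.        ,  0.        ]), 'camera_from_world': array([[ 3.01544803e-01,  9.53451668e-01, -8.05016052e-04,
        -6.75437454e-01],
       [ 9.14047242e-01, -2.88842077e-01,  2.84759363e-01,
        -3.46346889e-02],
       [ 2.71271767e-01, -8.66035289e-02, -9.58598694e-01,
         3.90904299e-01],
       [ 0.00000000e+00,  0.00000000e+00,  0.00000000e+00,
         1.00000000e+00]])}
```

View pics/scene0.png

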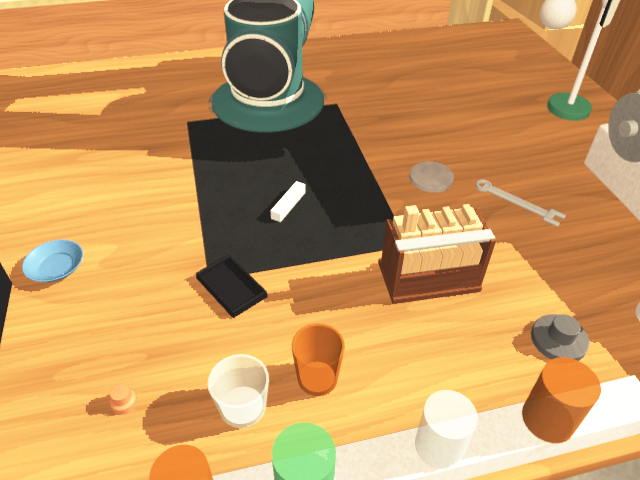

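View pics/side0.png

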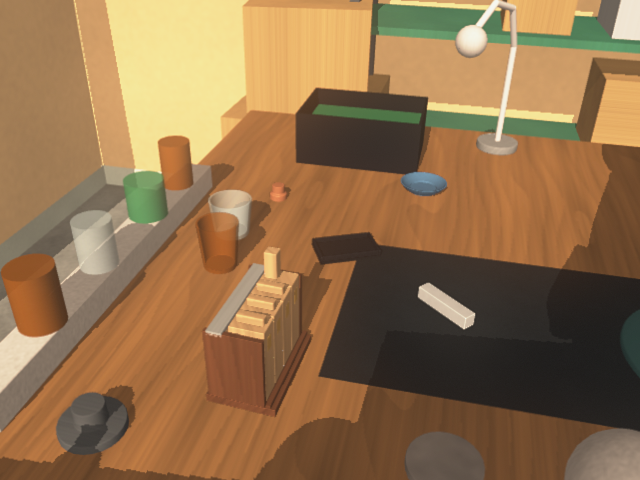

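View pics/wrist0.png

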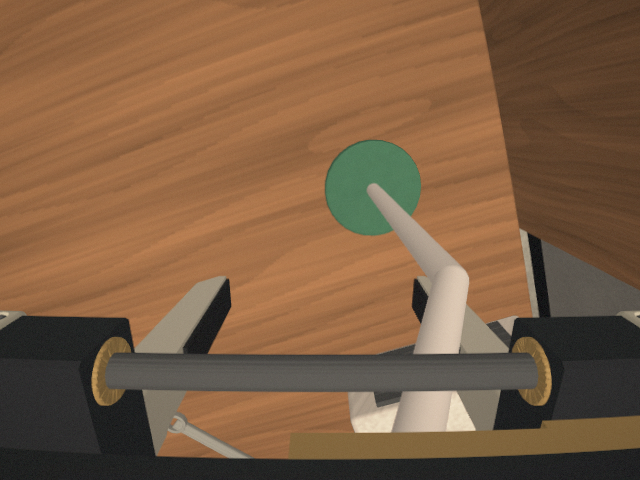

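Run:
```python
import cv2
a=cv2.imread('pics/scene0.png'); b=cv2.imread('pics/side0.png')
cv2.imwrite('pics/c1.png',cv2.resize(a[190:310,360:510],None,fx=5,fy=5,interpolation=cv2.INTER_CUBIC))
cv2.imwrite('pics/c2.png',cv2.resize(b[235:415,190:330],None,fx=3.3,fy=3.3,interpolation=cv2.INTER_CUBIC))
cv2.imwrite('pics/c3.png',cv2.resize(a[245:325,185:275],None,fx=7,fy=7,interpolation=cv2.INTER_CUBIC))
cv2.imwrite('pics/c4.png',cv2.resize(b[225:270,300:395],None,fx=8,fy=8,interpolation=cv2.INTER_CUBIC))
```

```text
(no output)
```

View pics/c1.png

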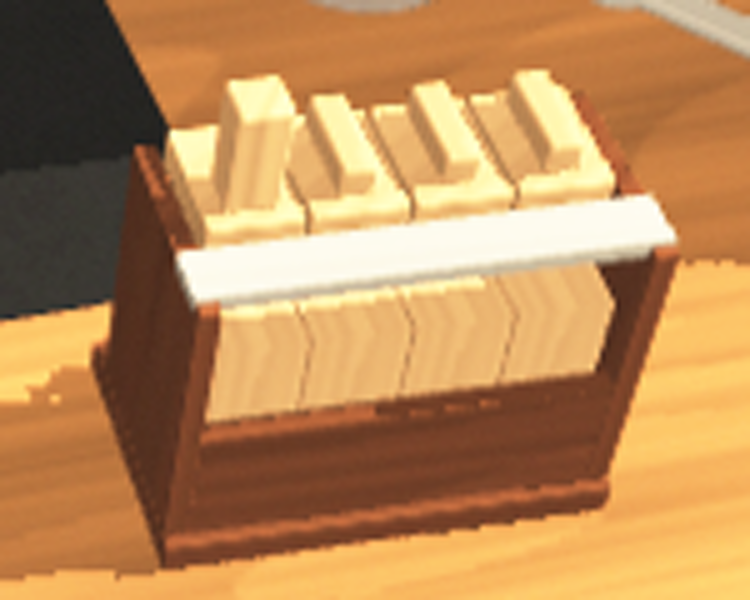

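View pics/c2.png

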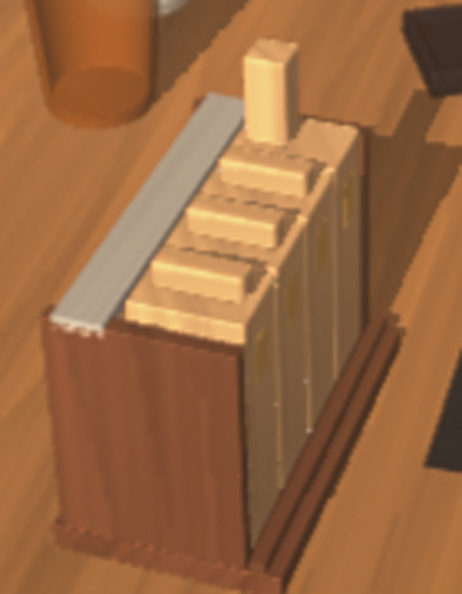

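View pics/c3.png

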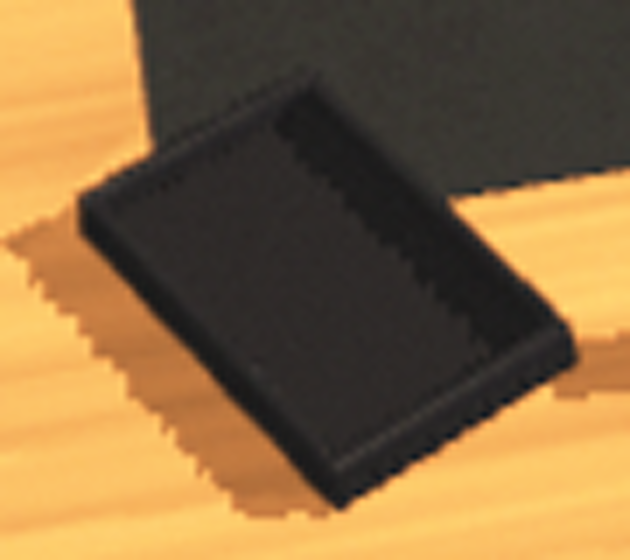

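View pics/c4.png

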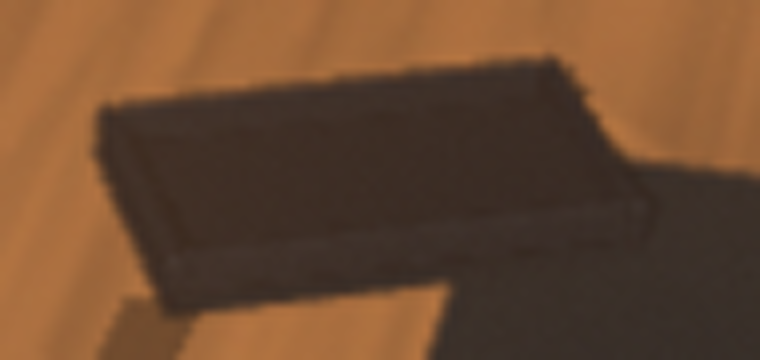

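```bash
cat > h.py <<'E'
import numpy as np,cv2
from cell import viewer
from scipy.optimize import least_squares
from scipy.spatial.transform import Rotation as R
M={n:viewer.camera_model(n) for n in("scene","side")}
def proj(n,P,m=None):
    m=m or M[n];T=m['camera_from_world'];K=np.array([[m['fx'],0,m['cx']],[0,m['fy'],m['cy']],[0,0,1]])
    return cv2.projectPoints(np.asarray(P,float).reshape(-1,3),cv2.Rodrigues(T[:3,:3])[0],T[:3,3],K,m['dist'])[0].reshape(-1,2)
def place(p,L):
    L=np.asarray(L,float).reshape(-1,3);c,s=np.cos(p[2]),np.sin(p[2])
    return np.c_[c*L[:,0]-s*L[:,1]+p[0],s*L[:,0]+c*L[:,1]+p[1],L[:,2]]
E
cat > fit.py <<'E'
from h import *
c1=lambda a:np.array(a)/5+[360,190]-.4
c2=lambda a:np.array(a)/3.3+[190,235]-.35
c3=lambda a:np.array(a)/7+[185,245]-.43
c4=lambda a:np.array(a)/8+[300,225]-.44
yt=-.05025
sc=[((-.009,yt-.009,.162),(228,80)),((-.009,yt+.009,.162),(278,75)),((.009,yt+.009,.162),(295,115)),((.009,yt-.009,.162),(235,122))]
for k,u in zip((-.01675,.01675,.05025),(((310,97),(346,93)),((410,87),(445,80)),((512,75),(548,70)))):
    sc+=[((-.018,k-.006,.134),u[0]),((-.018,k+.006,.134),u[1])]
scb=[((.018,-1,.118),(178,255)),((.018,1,.118),(655,197)),((.038,1,.118),(677,240)),((.038,-1,.118),(192,302))]
sdb=[((.038,1,.118),(50,318)),((.018,1,.118),(103,328)),((.038,-1,.118),(207,95)),((.018,-1,.118),(243,102))]
def res(p,full=False):
    fx=lambda l:[(a[0],a[1]*p[3],a[2]) for a,_ in l]
    r=[proj('scene',place(p,[a for a,_ in sc]))-c1([b for _,b in sc]),
       proj('scene',place(p,fx(scb)))-c1([b for _,b in scb]),
       proj('side',place(p,fx(sdb)))-c2([b for _,b in sdb]),
       proj('side',place(p,[(0,yt,.162)]))-c2([(271,51)])]
    return r if full else np.vstack(r).ravel()
s=least_squares(res,[.55,.2,0,.075],loss='soft_l1');print('rack',s.x,np.sqrt(np.mean(s.fun**2)))
for q in res(s.x,True):print(np.round(q,1).tolist())
rack=s.x
tc=[(310,70),(78,200),(572,325),(335,470)]
best=None
for y0 in(-2.4,-1.6,-.8,0,.8,1.6):
  def ord_(p,z):
    return place(p,[(a*.055,b*.034,z) for a,b in((1,1),(-1,1),(-1,-1),(1,-1))])
  obs=[('scene',.015,c3(np.array(tc))),('scene',0,c3(np.array([(342,508),(578,358),(82,230)]))),('side',.015,c4(np.array([(100,105),(555,58)]))),('side',0,c4(np.array([(175,312),(650,240)])))]
  def rt(p):
    r=[]
    for n,z,o in obs:
      q=proj(n,ord_(p,z))
      for u in o:
        d=q-u;r.append(d[np.argmin((d**2).sum(1))])
    return np.array(r).ravel()
  t=least_squares(rt,[.5,-.1,y0],loss='soft_l1')
  if best is None or t.cost<best.cost:best=t
print('tray',best.x,np.sqrt(np.mean(best.fun**2)));print(np.round(best.fun.reshape(-1,2),1).tolist())
np.savez('fit.npz',rack=rack,tray=best.x)
def box(im,n,p,x0,x1,y0,y1,z0,z1,col,k=1):
    c=[(x,y,z) for x in(x0,x1) for y in(y0,y1) for z in(z0,z1)]
    q=proj(n,place(p,c))
    for i in range(8):
        for j in range(i):
            if sum(a!=b for a,b in zip(c[i],c[j]))==1:cv2.line(im,*[tuple(int(v) for v in np.round((q[a]+.5)*64)) for a in(i,j)],col,1,cv2.LINE_AA,6)
if 1:
  for n in M:
    im=cv2.imread(f'pics/{n}0.png')
    S=4
    import copy
    M[n]=dict(M[n]);
    big=cv2.resize(im,None,fx=S,fy=S,interpolation=cv2.INTER_CUBIC)
    m=M[n]; m['fx']*=S;m['fy']*=S;m['cx']=(m['cx']+.5)*S-.5;m['cy']=(m['cy']+.5)*S-.5
    box(big,n,rack,-.009,.009,yt-.009,yt+.009,.122,.162,(0,0,255))
    box(big,n,rack,.018,.038,-rack[3],rack[3],.112,.118,(255,0,0))
    for k in(-.05025,-.01675,.01675,.05025):box(big,n,rack,-.032,.032,k-.016,k+.016,.012,.122,(0,255,0))
    box(big,n,best.x,-.055,.055,-.034,.034,0,.015,(0,0,255))
    if n=='scene':cv2.imwrite('pics/o1.png',big[190*4:325*4,190*4+4*170:515*4][:,:]);cv2.imwrite('pics/o3.png',big[245*4:325*4,185*4:275*4])
    else:cv2.imwrite('pics/o2.png',big[225*4:375*4,195*4:395*4])
E
python3 fit.py
```

```text
rack [ 0.62615173  0.16481348 -0.03753768  0.07729658] 1.7955995344066211
[[-1.3, 0.5], [0.1, -0.0], [0.7, -0.2], [1.1, -0.0], [0.8, 4.0], [0.9, 3.8], [1.1, 3.3], [1.3, 3.7], [0.7, 3.0], [0.7, 3.0]]
[[-0.6, 0.4], [-1.1, -1.4], [-0.1, -1.2], [0.6, 0.2]]
[[3.0, -0.0], [2.7, 0.1], [1.1, -1.1], [3.9, -0.9]]
[[0.8, -0.7]]
tray [ 0.5732734  -0.16368914  0.47409322] 0.8590559165763523
[[-0.2, -1.0], [-0.9, -0.6], [0.8, -0.3], [0.0, 0.6], [-0.1, 1.1], [0.5, 0.9], [-0.2, 1.0], [0.0, -0.2], [1.0, -0.9], [-0.2, 1.0], [0.7, 2.5]]
```

View pics/o1.png

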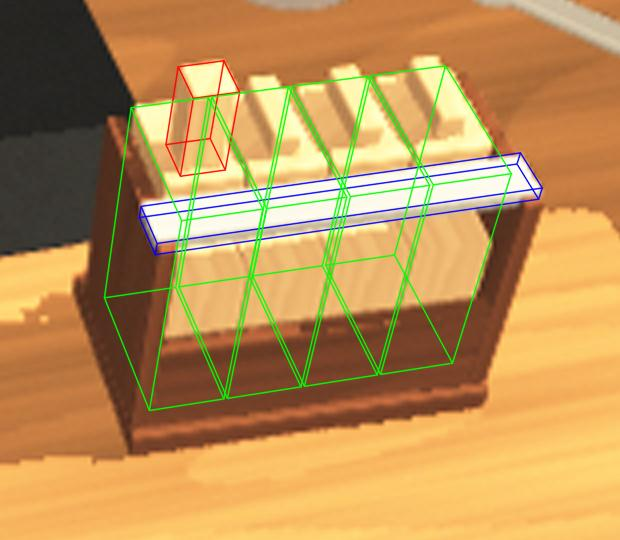

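View pics/o2.png

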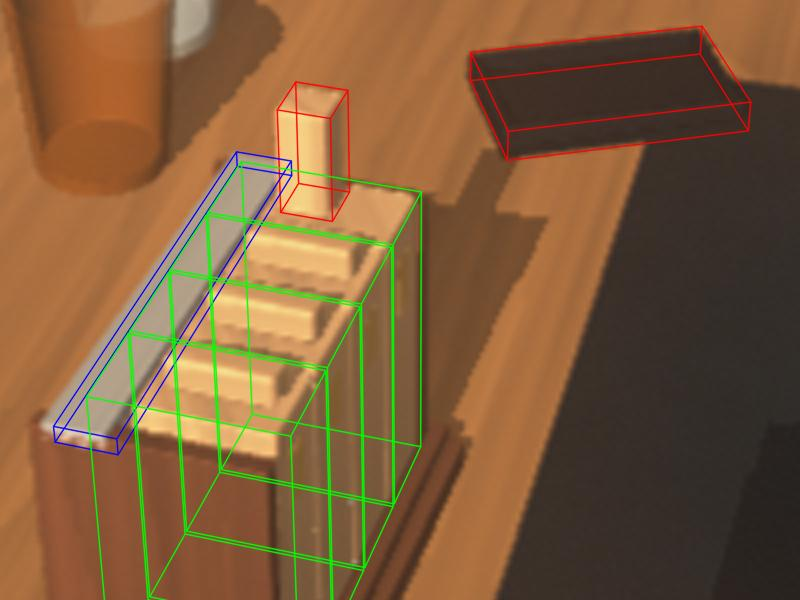

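View pics/o3.png

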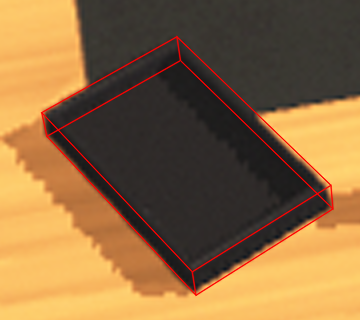

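```bash
sed -i 's/(-.018,k-.006,.134)/(-.027,k-.006,.134)/; s/(-.018,k+.006,.134)/(-.027,k+.006,.134)/' fit.py
sed -i "s/       proj('side',place(p,\[(0,yt,.162)\]))-c2(\[(271,51)\])\]/       proj('side',place(p,[(0,yt,.162),(-.032,-.06625,.122),(-.032,.06625,.122)]))-c2([(271,51),(358,128),(245,342)]),proj('scene',place(p,[(-.032,-.06625,.122)]))-c1([(168,132)])]/" fit.py; python3 fit.py
```

```text
rack [ 0.62764779  0.1658327  -0.05688978  0.07694753] 1.036594054452655
[[-0.4, 0.5], [1.1, 0.2], [1.4, 0.0], [1.8, 0.0], [0.0, 0.5], [0.2, 0.4], [0.4, 0.1], [0.6, 0.6], [0.1, 0.1], [-0.0, 0.3]]
[[0.1, 0.3], [-0.1, -0.2], [0.7, 0.1], [1.1, 0.2]]
[[0.7, -0.5], [0.3, -0.2], [1.0, -0.8], [3.7, -0.5]]
[[0.2, -0.4], [1.1, -0.4], [0.5, -4.4]]
[[0.0, 0.3]]
tray [ 0.5732734  -0.16368914  0.47409322] 0.8590559165763523
[[-0.2, -1.0], [-0.9, -0.6], [0.8, -0.3], [0.0, 0.6], [-0.1, 1.1], [0.5, 0.9], [-0.2, 1.0], [0.0, -0.2], [1.0, -0.9], [-0.2, 1.0], [0.7, 2.5]]
```

View pics/o1.png

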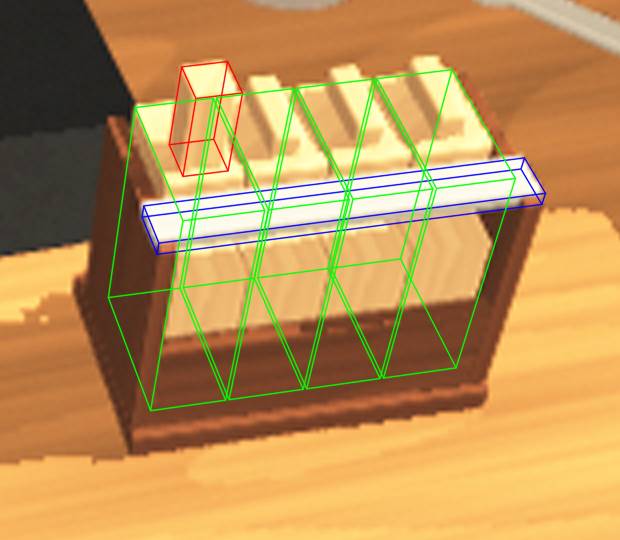

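View pics/o2.png

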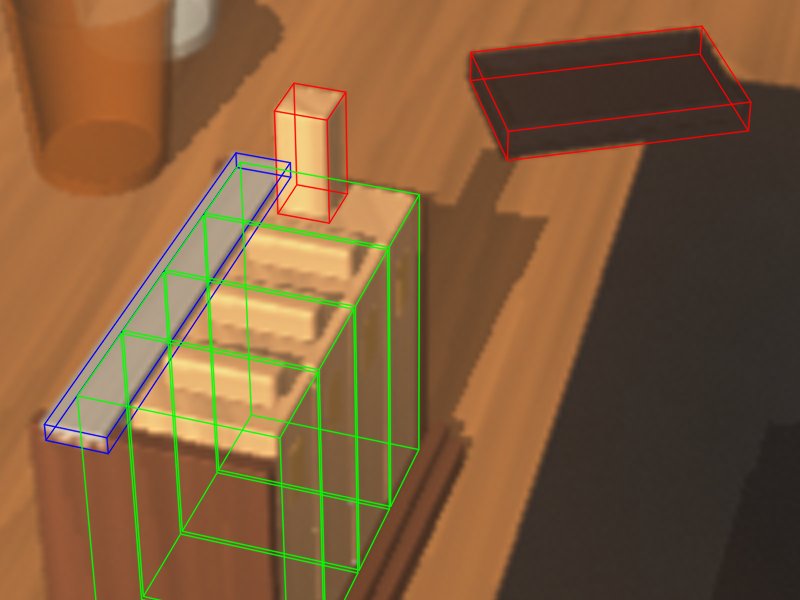

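Run:
```python
from h import *
from cell import telemetry
s=telemetry.read_state()
print('tcp px',{n:proj(n,[s['ee_pos'],[0,0,0]]).tolist() for n in M})
print(R.from_rotvec(s['tool_rot']).as_matrix().round(3))
def ray(m,u,z):
    K=np.array([[m['fx'],0,m['cx']],[0,m['fy'],m['cy']],[0,0,1]])
    d=np.append(cv2.undistortPoints(np.array([[u]],float),K,m['dist']).ravel(),1)
    T=m['camera_from_world'];d=T[:3,:3].T@d;c=-T[:3,:3].T@T[:3,3];return c+d*(z-c[2])/d[2],c
w=viewer.camera_model('wrist')
print('wristcam',ray(w,(373,188),0)); print('scene lampbase',ray(M['scene'],(570,105),0)[0]);print('side lampbase',ray(M['side'],(497,145),0))
for z in(.1,.2,.3): print(ray(w,(445,280),z)[0],ray(M['scene'],(605,10),z)[0])
f=np.load('fit.npz');r=f['rack'];P=place(r,[[0,-.05025,.147]])[0];print('post',P)
y=r[2];Rt=np.array([[np.cos(y),-np.sin(y),0],[np.sin(y),np.cos(y),0],[0,0,1]])
# tool x=+-rack x, tool y=down
for sg in(1,-1):
    x=sg*Rt[:,0];yy=np.array([0,0,-1.]);G=np.c_[x,yy,np.cross(x,yy)]
    D=G@R.from_rotvec(s['tool_rot']).as_matrix().T
    print(sg,np.degrees(R.from_matrix(D).as_rotvec()))
print('shift to grasp-tcp cm',(P+[0,0,.003]-s['ee_pos'])*100)
```

```text
tcp px {'scene': [[576.518417697325, 28.9770586718833], [267.9340085430995, 101.03365697070919]], 'side': [[859.9457184610508, 917.004591200413], [723.5097703508713, 364.4621742075543]]}
[[ 0.302 -0.    -0.953]
 [ 0.953 -0.001  0.302]
 [-0.001 -1.     0.   ]]
wristcam (array([0.20339794, 0.70269645, 0.        ]), array([0.1292911 , 0.6678467 , 0.38403916]))
scene lampbase [0.18000368 0.7191975  0.        ]
side lampbase (array([ 0.29886653, -0.75570783,  0.        ]), array([0.42182163, 0.76169006, 0.58254434]))
[0.27978614 0.73233163 0.1       ] [-0.10563216  0.97147832  0.1       ]
[0.22680224 0.7096288  0.2       ] [0.10802518 0.78257804 0.2       ]
[0.17381833 0.68692597 0.3       ] [0.32168252 0.59367775 0.3       ]
post [0.62479062 0.11566399 0.147     ]
1 [ 2.83384191e-02 -4.88076621e-02 -7.56813179e+01]
-1 [5.22612718e-02 3.03436337e-02 1.04318668e+02]
shift to grasp-tcp cm [ 42.1007509  -52.76668845  -5.85670641]
```

Run:
```python
import cv2
a=cv2.imread('pics/scene0.png')
cv2.imwrite('pics/l1.png',cv2.resize(a[0:130,520:640],None,fx=4.5,fy=4.5,interpolation=cv2.INTER_CUBIC))
```

```text
(no output)
```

View pics/l1.png

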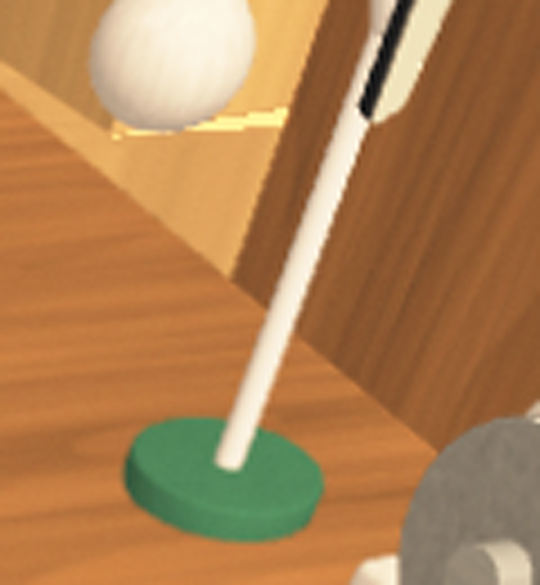

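Run:
```python
from h import *
from cell import telemetry
s=telemetry.read_state();p=s['ee_pos'];G=R.from_rotvec(s['tool_rot']).as_matrix()
for sx in(-.055,-.0465,.0465,.064):
  for yy in(.022,-.03): print(sx,yy,proj('scene',[p+G@[sx,yy,0]]).round(0).tolist(),proj('wrist',[p+G@[sx,yy,0]],viewer.camera_model('wrist')).round(0).tolist())
print('elbow',[proj('scene',[[.203,.703,z]]).round().tolist() for z in(0,.15,.2,.25,.3)],[proj('wrist',[[.203,.703,z]],viewer.camera_model('wrist')).round().tolist() for z in(0,.15,.2,.25,.3)])
a=cv2.imread('pics/wrist0.png');cv2.imwrite('pics/w1.png',cv2.resize(a[240:480,100:560],None,fx=1.7,fy=2.3,interpolation=cv2.INTER_CUBIC))
```

```text
-0.055 0.022 [[548.0, 38.0]] [[227.0, 268.0]]
-0.055 -0.03 [[555.0, 14.0]] [[199.0, 310.0]]
-0.0465 0.022 [[551.0, 38.0]] [[241.0, 268.0]]
-0.0465 -0.03 [[559.0, 14.0]] [[217.0, 310.0]]
0.0465 0.022 [[595.0, 40.0]] [[398.0, 268.0]]
0.0465 -0.03 [[604.0, 16.0]] [[422.0, 310.0]]
0.064 0.022 [[603.0, 40.0]] [[428.0, 268.0]]
0.064 -0.03 [[612.0, 16.0]] [[460.0, 310.0]]
elbow [[[569.0, 111.0]], [[591.0, 52.0]], [[599.0, 30.0]], [[608.0, 7.0]], [[617.0, -17.0]]] [[[373.0, 188.0]], [[404.0, 222.0]], [[424.0, 245.0]], [[458.0, 283.0]], [[521.0, 355.0]]]
```

View pics/w1.png

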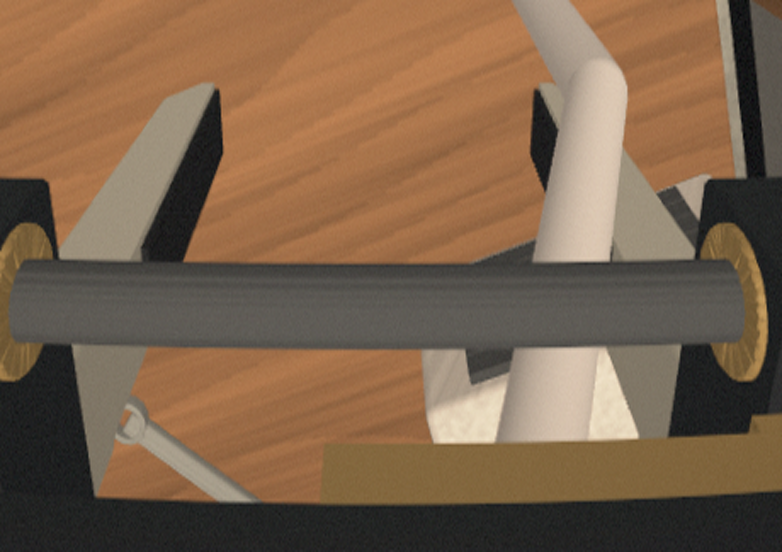

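Run:
```python
from h import *
from cell import telemetry
s=telemetry.read_state();p=s['ee_pos'];G=R.from_rotvec(s['tool_rot']).as_matrix()
w=viewer.camera_model('wrist')
def ray(m,u):
    K=np.array([[m['fx'],0,m['cx']],[0,m['fy'],m['cy']],[0,0,1]])
    d=np.append(cv2.undistortPoints(np.array([[u]],float),K,m['dist']).ravel(),1)
    T=m['camera_from_world'];return -T[:3,:3].T@T[:3,3],T[:3,:3].T@d
c,d=ray(w,(418,430))
for t in np.arange(.05,.4,.05):
    X=c+t*d; print(round(t,2),X.round(3),'tool',(G.T@(X-p)).round(3),proj('scene',[X]).round().tolist())
print('sphere')
c,d=ray(M['scene'],(558,11))
for t in np.arange(.6,1.3,.05):
    X=c+t*d; print(round(t,2),X.round(3),'tool',(G.T@(X-p)).round(3),'D',round(35*t/552,3),proj('wrist',[X],w).round().tolist())
print('wristcam in tool',G.T@(ray(w,(320,240))[0]-p))
```

```text
0.05 [0.172 0.669 0.344] tool [ 0.015 -0.135  0.038] [[601.0, -44.0]]
0.1 [0.215 0.67  0.304] tool [ 0.028 -0.095 -0.003] [[607.0, -16.0]]
0.15 [0.258 0.67  0.264] tool [ 0.042 -0.055 -0.044] [[613.0, 12.0]]
0.2 [0.301 0.671 0.224] tool [ 0.056 -0.015 -0.084] [[619.0, 41.0]]
0.25 [0.344 0.672 0.184] tool [ 0.07   0.025 -0.125] [[624.0, 69.0]]
0.3 [0.387 0.673 0.144] tool [ 0.084  0.065 -0.166] [[630.0, 98.0]]
0.35 [0.43  0.674 0.104] tool [ 0.098  0.105 -0.207] [[636.0, 126.0]]
sphere
0.6 [0.669 0.226 0.467] tool [-0.258 -0.258 -0.57 ] D 0.038 [[1508.0, -2723.0]]
0.65 [0.626 0.259 0.447] tool [-0.239 -0.238 -0.519] D 0.041 [[960.0, -1336.0]]
0.7 [0.583 0.292 0.427] tool [-0.22  -0.218 -0.467] D 0.044 [[589.0, -412.0]]
0.75 [0.539 0.326 0.407] tool [-0.202 -0.198 -0.416] D 0.048 [[346.0, 177.0]]
0.8 [0.496 0.359 0.387] tool [-0.183 -0.178 -0.365] D 0.051 [[195.0, 527.0]]
0.85 [0.453 0.392 0.367] tool [-0.164 -0.158 -0.313] D 0.054 [[111.0, 707.0]]
0.9 [0.409 0.426 0.347] tool [-0.146 -0.138 -0.262] D 0.057 [[73.0, 769.0]]
0.95 [0.366 0.459 0.327] tool [-0.127 -0.118 -0.21 ] D 0.06 [[69.0, 751.0]]
1.0 [0.323 0.492 0.307] tool [-0.108 -0.098 -0.159] D 0.063 [[86.0, 680.0]]
1.05 [0.279 0.526 0.287] tool [-0.09  -0.078 -0.108] D 0.067 [[117.0, 576.0]]
1.1 [0.236 0.559 0.267] tool [-0.071 -0.058 -0.056] D 0.07 [[156.0, 456.0]]
1.15 [0.193 0.592 0.247] tool [-0.052 -0.038 -0.005] D 0.073 [[200.0, 329.0]]
1.2 [0.149 0.625 0.227] tool [-0.034 -0.018  0.046] D 0.076 [[244.0, 204.0]]
1.25 [0.106 0.659 0.207] tool [-0.015  0.002  0.098] D 0.079 [[287.0, 87.0]]
wristcam in tool [ 0.00071385 -0.17546727  0.07843004]
```

arm_command:
  linear:
    - [-0.3,-0.9,0]
    - [-0.6,-1.9,0]
    - [-1,-3,0]
  rot:
    - [0,0,0]
    - [0,0,0]
    - [0,0,0]
  gripper: [6,6,6]
  newtons: 30

```text
time: 0.4
ee_pos: [0.1936, 0.6124, 0.2088]
tool_rot: [-1.339, -0.98, 0.981]
wrist_force: [-0.2, -0.1, 1.0]
grip_width: 0.833
```

Run:
```python
from cell import viewer,telemetry
import cv2,numpy as np
s=telemetry.read_state();print(s['time'],s['ee_pos'],s['wrist_force'],s['grip_width'])
a=viewer.grab_frame('scene');b=viewer.grab_frame('wrist')
cv2.imwrite('pics/m1.png',np.vstack([np.hstack([cv2.resize(a[0:120,500:640],(420,360)),np.zeros((360,0,3),np.uint8)]),]));cv2.imwrite('pics/m1w.png',b)
```

```text
0.4 [0.19358709 0.61238997 0.20882432] [-0.21082179 -0.07247499  0.95220779] 0.8333570777100101
```

View pics/m1.png

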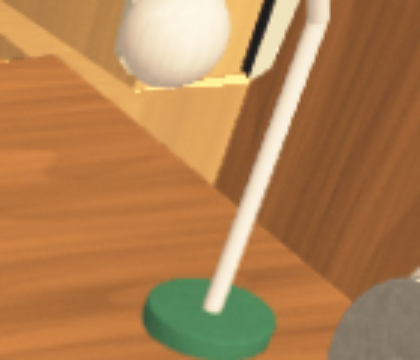

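View pics/m1w.png

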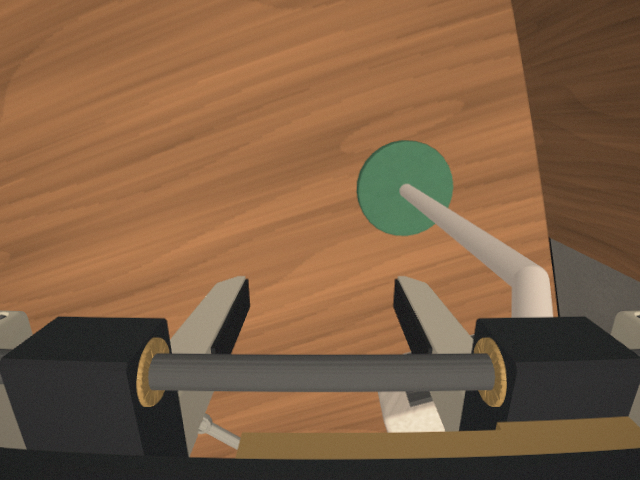

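arm_command:
  linear:
    - [-1.5,-3,0.5]
    - [-3,-6,1]
    - [-4,-9,2]
    - [-5,-12,3]
    - [-5,-15,4]
    - [-5,-18,5]
    - [-4,-20,6]
    - [-2,-22,7]
  rot:
    - [0,0,0]
    - [0,0,0]
    - [0,0,-5]
    - [0,0,-12]
    - [0,0,-19]
    - [0,0,-26]
    - [0,0,-33]
    - [0,0,-40]
  gripper: [6,6,6,6,6,6,6,6]

```text
time: 1.17
ee_pos: [0.1728, 0.3922, 0.2802]
tool_rot: [-1.524, -0.441, 0.439]
wrist_force: [0.4, 0.4, -0.5]
grip_width: 0.646
```

```bash
cat > plan.py <<'E'
from h import *
from cell import telemetry
import sys
s=telemetry.read_state();p=s['ee_pos'];G0=R.from_rotvec(s['tool_rot']).as_matrix()
print('t',s['time'],p,s['wrist_force'].round(1),s['grip_width'],s['joint_positions'].round(2))
def rel(tcp,yaw,tilt=0):
    # tool x along rack x (yaw), y down; tilt outward (top towards -x)
    x=np.array([np.cos(yaw),np.sin(yaw),0]);y=np.array([0,0,-1.]);G=np.c_[x,y,np.cross(x,y)]
    ax=np.array([-np.sin(yaw),np.cos(yaw),0]);G=R.from_rotvec(-tilt*ax).as_matrix()@G
    print('shift cm',((tcp-p)*100).round(2),'rot deg',np.degrees(R.from_matrix(G@G0.T).as_rotvec()).round(2))
E
python3 - <<'E'
from plan import *
rel(np.array([.6248,.1157,.25]),-.0569)
E
```

```text
t 1.1667 [0.17283517 0.39216206 0.28019828] [ 0.4  0.4 -0.5] 0.6461923051903677 [ 1.1  -0.44  1.82  0.    1.76  0.53]
shift cm [ 45.2  -27.65  -3.02] rot deg [ -0.09   0.06 -35.44]
```

arm_command:
  linear:
    - [3,-3.5,0]
    - [6.5,-6,0]
    - [10,-8.5,0]
    - [13.5,-11,0]
    - [17,-13,0]
    - [20.5,-15,0]
    - [24,-17,0]
    - [27.5,-19,0]
  rot:
    - [0,0,-7]
    - [0,0,-14]
    - [0,0,-21]
    - [0,0,-28]
    - [0,0,-35.4]
    - [0,0,-35.4]
    - [0,0,-35.4]
    - [0,0,-35.4]
  gripper: [6,6,6,6,6,6,6,6]

```text
time: 1.83
ee_pos: [0.4479, 0.2031, 0.2795]
tool_rot: [-1.57, 0.041, -0.042]
wrist_force: [0.1, 0.3, 0.4]
grip_width: 0.647
```

Run:
```python
from plan import *
rel(np.array([.6248,.1157,.23]),-.0569)
```

```text
t 1.8333 [0.44788414 0.20311024 0.27949716] [0.1 0.3 0.4] 0.6470145358200067 [ 0.37 -0.3   1.71  0.    1.72  0.43]
shift cm [17.69 -8.74 -4.95] rot deg [-0.03  0.06 -0.24]
```

arm_command:
  linear:
    - [3.5,-1.7,0]
    - [7,-3.4,0]
    - [10.5,-5.1,0]
    - [14,-6.8,0]
    - [16.5,-8.1,-1]
    - [17.7,-8.7,-3]
    - [17.7,-8.7,-5]
    - [17.7,-8.7,-5]
  rot:
    - [0,0,0]
    - [0,0,0]
    - [0,0,-0.2]
    - [0,0,-0.2]
    - [0,0,-0.2]
    - [0,0,-0.2]
    - [0,0,-0.2]
    - [0,0,-0.2]
  gripper: [6,6,6,6,6,6,6,6]

```text
time: 2.5
ee_pos: [0.6228, 0.1171, 0.2245]
tool_rot: [-1.571, 0.049, -0.04]
wrist_force: [0.1, -0.2, -1.5]
grip_width: 0.646
```

Run:
```python
from plan import *
m=viewer.camera_model('wrist');b=viewer.grab_frame('wrist')
a=viewer.grab_frame('side');c=viewer.grab_frame('scene')
cv2.imwrite('pics/w2raw.png',b);cv2.imwrite('pics/s2raw.png',a);cv2.imwrite('pics/c2raw.png',c)
np.savez('w2.npz',**m)
r=np.load('fit.npz')['rack']
q=proj('wrist',place(r,[(x,-.05025+y,.162) for x,y in((-.009,-.009),(.009,-.009),(.009,.009),(-.009,.009))]),m);print(q.round(1).tolist())
v=b.copy();cv2.polylines(v,[q.round().astype(int)],True,(0,0,255),1)
cv2.imwrite('pics/w2.png',v)
tp=[p+G0@[sx*.0323,.022,0] for sx in(-1,1)];print('tips wrist',proj('wrist',tp,m).round().tolist(),'side',proj('side',tp).round().tolist(),'scene',proj('scene',tp).round().tolist())
```

```text
t 2.5 [0.62276541 0.11711072 0.22447976] [ 0.1 -0.2 -1.5] 0.6460357344660106 [0.15 0.03 1.51 0.   1.61 0.2 ]
[[310.3, 262.3], [335.7, 262.3], [336.0, 238.0], [310.1, 237.9]]
tips wrist [[265.0, 270.0], [374.0, 270.0]] side [[297.0, 227.0], [249.0, 220.0]] scene [[410.0, 173.0], [423.0, 202.0]]
```

View pics/w2.png

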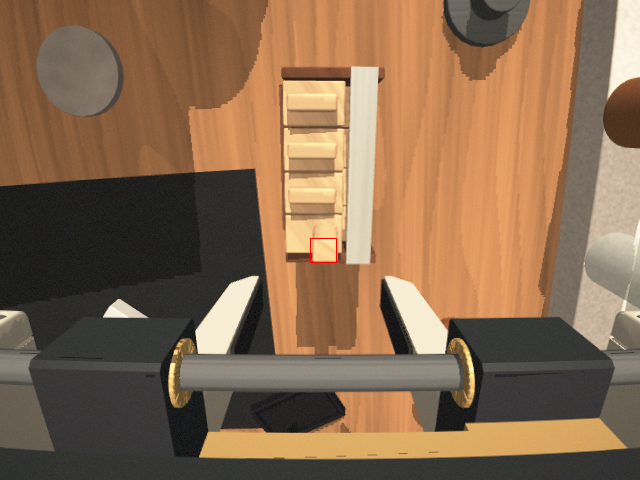

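View pics/s2raw.png

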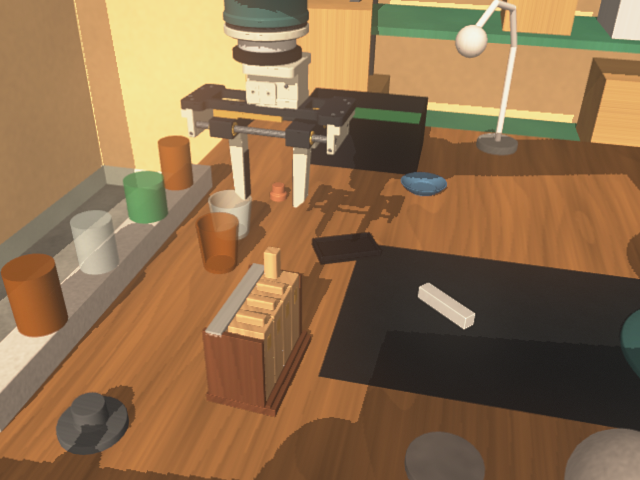

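View pics/c2raw.png

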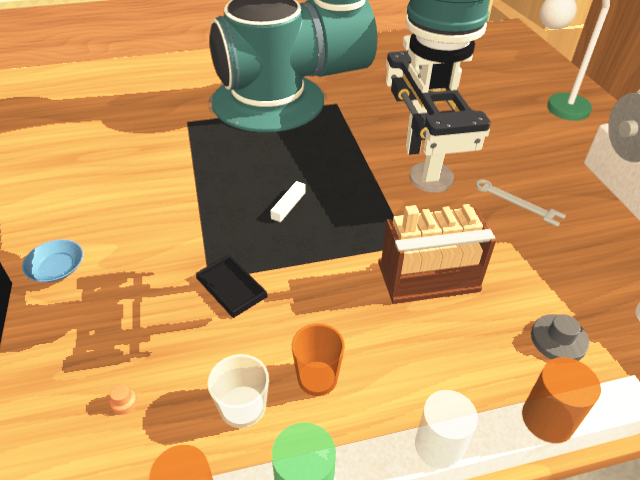

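Run:
```python
from h import *
b=cv2.imread('pics/w2raw.png');m=dict(np.load('w2.npz'));m={k:(v if v.ndim else float(v)) for k,v in m.items()}
r=np.load('fit.npz')['rack'];S=3.5
big=cv2.resize(b[60:275,240:400],None,fx=S,fy=S,interpolation=cv2.INTER_CUBIC)
cv2.imwrite('pics/w3a.png',big[:600*2])
def d(L,col):
    q=(proj('wrist',place(r,L),m)+.5-[240,60])*S
    cv2.polylines(big,[q.round().astype(int)],True,col,1,cv2.LINE_AA)
def rect(cx,cy,hx,hy,z):return[(cx+a*hx,cy+b*hy,z) for a,b in((-1,-1),(1,-1),(1,1),(-1,1))]
d(rect(0,-.05025,.009,.009,.162),(0,0,255))
for k in(-.05025,-.01675,.01675,.05025):
    d(rect(-.009,k,.023,.016,.122),(0,255,0))
    if k>-.05:d(rect(-.009,k,.018,.006,.134),(255,0,255))
d(rect(.028,0,.01,r[3],.118),(255,0,0))
a=cv2.imread('pics/w3a.png')
o=np.hstack([a,big]);print(o.shape);cv2.imwrite('pics/w3.png',cv2.resize(o,None,fx=.7,fy=.7,interpolation=cv2.INTER_AREA))
```

```text
(752, 1120, 3)
```

View pics/w3.png

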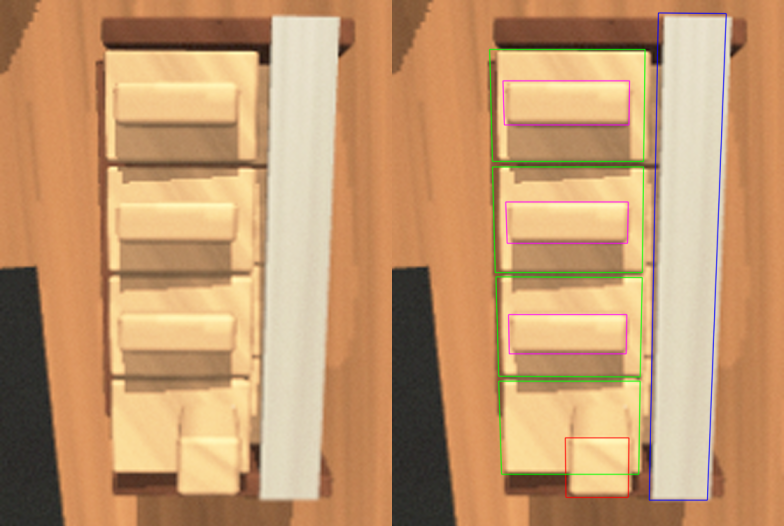

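Run:
```python
from h import *
a=cv2.imread('pics/s2raw.png');c=cv2.imread('pics/c2raw.png')
cv2.imwrite('pics/f1.png',np.hstack([cv2.resize(a[90:240,170:370],(800,600),interpolation=cv2.INTER_CUBIC)]))
cv2.imwrite('pics/f2.png',cv2.resize(c[40:200,370:510],None,fx=3.7,fy=3.7,interpolation=cv2.INTER_CUBIC))
```

```text
(no output)
```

View pics/f1.png

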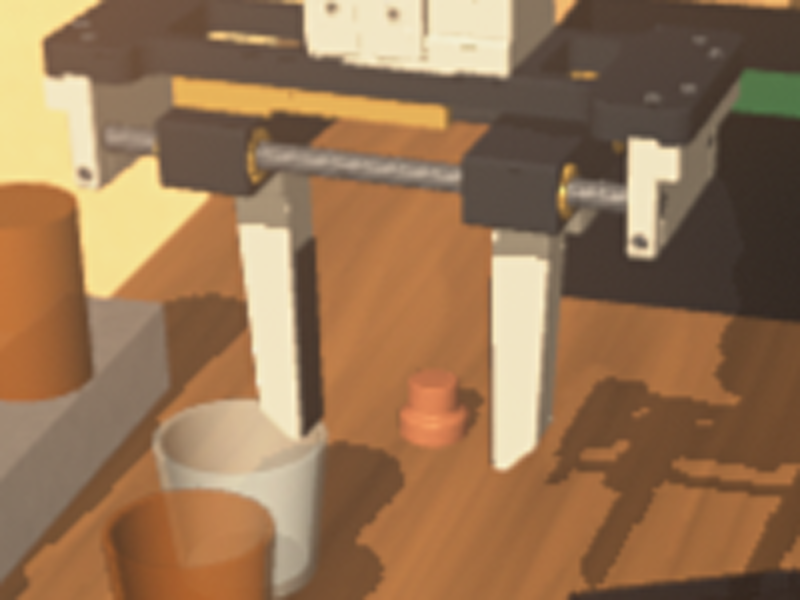

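View pics/f2.png

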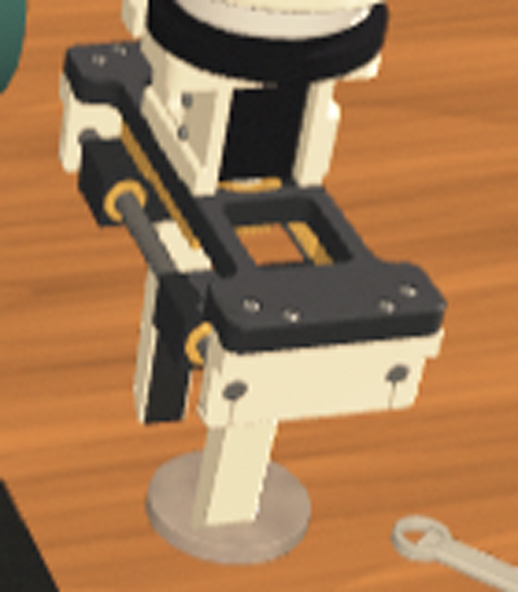

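Run:
```python
from h import *
from plan import p,G0
def ray(m,u):
    K=np.array([[m['fx'],0,m['cx']],[0,m['fy'],m['cy']],[0,0,1]])
    d=np.append(cv2.undistortPoints(np.array([[u]],float),K,m['dist']).ravel(),1)
    T=m['camera_from_world'];return -T[:3,:3].T@T[:3,3],T[:3,:3].T@d
def tri(us,ud):
    c1,d1=ray(M['scene'],us);c2,d2=ray(M['side'],ud)
    A=np.c_[d1,-d2];t=np.linalg.lstsq(A,c2-c1,rcond=None)[0];X=(c1+t[0]*d1+c2+t[1]*d2)/2
    return X.round(4),'gap',np.linalg.norm(c1+t[0]*d1-c2-t[1]*d2).round(4),'tool',(G0.T@(X-p)).round(4)
print(tri((439,180.5),(235.5,190.5)))
print('pad rear corner +y?',tri((419,153.5),(307,196)))
# scene: origin test with rack post
print(tri((411.5,209.2),(272,250.3)))
```

```text
t 2.65 [0.62323814 0.11815475 0.23052185] [-0.3  0.2  0.5] 0.6431694871572335 [0.15 0.02 1.51 0.   1.61 0.2 ]
(array([0.6663, 0.1261, 0.247 ]), 'gap', np.float64(0.0), 'tool', array([ 0.0426, -0.0164,  0.0103]))
pad rear corner +y? (array([0.5841, 0.1242, 0.2427]), 'gap', np.float64(0.0188), 'tool', array([-0.0394, -0.0122,  0.0039]))
(array([0.6243, 0.1151, 0.1613]), 'gap', np.float64(0.0014), 'tool', array([ 0.0012,  0.0692, -0.003 ]))
```

Run:
```python
from h import *
from plan import p,G0
m=dict(np.load('w2.npz'));m={k:(v if v.ndim else float(v)) for k,v in m.items()}
p0=np.array([.62277,.11711,.22448])
for y in(-.02,-.01,0,.01,.022):
    print(y,'side',proj('side',[p+G0@[.030,y,.0075],p+G0@[.0475,y,.0075],p+G0@[-.03,y,.0075]]).round(1).tolist(),'scene',proj('scene',[p+G0@[.0475,y,.0075],p+G0@[.0475,y,-.0075],p+G0@[-.03,y,.0075],p+G0@[-.03,y,-.0075]]).round(1).tolist(),'wr',proj('wrist',[p0+G0@[.030,y,-.0075],p0+G0@[.030,y,.0075]],m).round(1).tolist())
```

```text
t 2.65 [0.62323814 0.11815475 0.23052185] [-0.3  0.2  0.5] 0.6431694871572335 [0.15 0.02 1.51 0.   1.61 0.2 ]
-0.02 side [[245.8, 188.3], [232.5, 186.4], [292.6, 195.3]] scene [[438.7, 180.9], [427.9, 182.1], [420.3, 147.3], [410.2, 148.4]] wr [[380.3, 317.1], [381.9, 289.0]]
-0.01 side [[246.1, 195.7], [232.9, 193.7], [292.6, 202.7]] scene [[437.5, 186.8], [426.8, 188.0], [419.3, 153.1], [409.3, 154.1]] wr [[377.4, 307.4], [378.8, 280.4]]
0 side [[246.5, 202.9], [233.3, 200.9], [292.6, 210.1]] scene [[436.3, 192.5], [425.7, 193.8], [418.4, 158.8], [408.4, 159.8]] wr [[374.7, 298.6], [376.0, 272.8]]
0.01 side [[246.8, 210.1], [233.7, 208.0], [292.7, 217.3]] scene [[435.1, 198.2], [424.6, 199.5], [417.4, 164.3], [407.6, 165.4]] wr [[372.3, 290.6], [373.5, 265.9]]
0.022 side [[247.2, 218.5], [234.2, 216.4], [292.7, 225.9]] scene [[433.8, 204.9], [423.4, 206.1], [416.3, 170.9], [406.6, 172.0]] wr [[369.7, 281.9], [370.7, 258.4]]
```

Run:
```python
from h import *
m=dict(np.load('w2.npz'));m={k:(v if v.ndim else float(v)) for k,v in m.items()}
r0=np.load('fit.npz')['rack']
rect=lambda cx,cy,hx,hy,z:[(cx+a*hx,cy+b*hy,z) for a,b in((-1,1),(1,1),(1,-1),(-1,-1))]
L=rect(0,-.05025,.009,.009,.162)+rect(-.009,.05025,.018,.006,.134)+rect(-.009,.01675,.018,.006,.134)+rect(-.009,-.01675,.018,.006,.134)+rect(.028,0,.01,r0[3],.118)
o=[(179,437),(238,437),(239,495),(179,495),(115,83),(237,82),(237,122),(117,124),(119,203),(236,203),(235,240),(119,242),(119,315),(234,315),(233,350),(120,351),(272,17),(340,17),(319,499),(261,499)]
o=np.array(o)/2.45+[240,60]-.5
f=lambda p:(proj('wrist',place(p,L)+[0,0,p[3]],m)-o).ravel()
s=least_squares(f,[*r0[:3],0],loss='soft_l1',x_scale=[.01,.01,.01,.01]);print(s.x,np.sqrt(np.mean(s.fun**2)));print(s.fun.reshape(-1,2).round(1).tolist())
f2=lambda p:f([*p,0]);s2=least_squares(f2,r0[:3],loss='soft_l1',x_scale=.01);print(s2.x,np.sqrt(np.mean(s2.fun**2)))
for q in(r0,s.x,s2.x):print('post',place(q,[[0,-.05025,.147]]))
```

```text
[ 0.62853947  0.16552425 -0.05732217 -0.00210924] 0.8407636983003548
[[-1.1, -0.5], [0.6, -0.4], [-0.2, 0.1], [-0.9, -0.0], [-0.1, -0.2], [1.3, 0.2], [1.1, 1.7], [-0.6, 0.8], [-0.7, -0.5], [1.1, -0.4], [1.3, 1.2], [-0.3, 0.4], [0.4, -0.4], [1.3, -0.3], [1.5, 1.1], [0.3, 0.6], [-1.2, -0.9], [-1.7, -0.7], [-0.8, -0.3], [-0.7, -0.3]]
[ 0.62860474  0.16581227 -0.05749061] 0.9278761103444528
post [[0.62479062 0.11566399 0.147     ]]
post [[0.62566061 0.11535678 0.147     ]]
post [[0.62571743 0.11564529 0.147     ]]
```

Run:
```python
from plan import *
rel(np.array([.6255,.1155,.175]),-.057)
```

```text
t 2.65 [0.62323814 0.11815475 0.23052185] [-0.3  0.2  0.5] 0.6431694871572335 [0.15 0.02 1.51 0.   1.61 0.2 ]
shift cm [ 0.23 -0.27 -5.55] rot deg [-0.01  0.06 -0.1 ]
```

arm_command:
  linear:
    - [0.2,-0.2,-1.5]
    - [0.2,-0.2,-3]
    - [0.2,-0.2,-4.5]
    - [0.2,-0.2,-5.5]
    - [0.2,-0.2,-5.5]
    - [0.2,-0.2,-5.5]
  rot:
    - [0,0,0]
    - [0,0,0]
    - [0,0,0]
    - [0,0,0]
    - [0,0,0]
    - [0,0,0]
  gripper: [5,5,5,5,5,5]

```text
time: 3.15
ee_pos: [0.625, 0.1159, 0.1735]
tool_rot: [-1.571, 0.044, -0.043]
wrist_force: [-0.3, 0.6, 0.5]
grip_width: 0.541
```

arm_command:
  linear:
    - [0,0,0]
    - [0,0,0]
    - [0,0,0]
    - [0,0,0]
    - [0,0,0]
    - [0,0,0]
    - [0,0,0]
    - [0,0,0]
  rot:
    - [0,0,0]
    - [0,0,0]
    - [0,0,0]
    - [0,0,0]
    - [0,0,0]
    - [0,0,0]
    - [0,0,0]
    - [0,0,0]
  gripper: [1.2,1.2,1.2,1.2,1.2,1.2,1.2,1.2]
  newtons: 4

```text
time: 3.82
ee_pos: [0.6254, 0.1159, 0.1742]
tool_rot: [-1.57, 0.044, -0.044]
wrist_force: [-0.1, -0.8, 0.7]
grip_width: 0.134
```

Run:
```python
from plan import *
a=viewer.grab_frame('side')
cv2.imwrite('pics/t1.png',cv2.resize(a[90:320,180:380],None,fx=2.6,fy=2.6,interpolation=cv2.INTER_CUBIC))
rel(np.array([.6255,.1155,.150]),-.057)
```

```text
t 3.8167 [0.62536972 0.11591746 0.17416514] [-0.1 -0.8  0.7] 0.1339109311270716 [0.14 0.04 1.58 0.   1.52 0.2 ]
shift cm [ 0.01 -0.04 -2.42] rot deg [-0.    0.   -0.09]
```

View pics/t1.png

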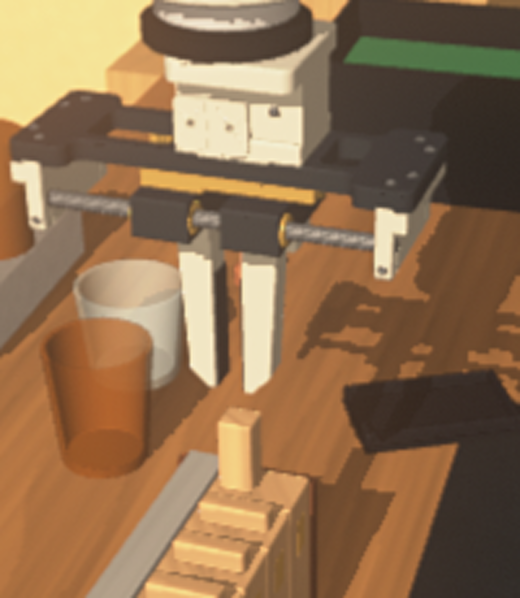

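arm_command:
  linear:
    - [0,0,0]
    - [0,0,0]
    - [0,0,0]
    - [0,0,0]
    - [0,-0.04,-1]
    - [0,-0.04,-2]
    - [0,-0.04,-3]
    - [0,-0.04,-3]
  rot:
    - [0,0,0]
    - [0,0,0]
    - [0,0,0]
    - [0,0,0]
    - [0,0,0]
    - [0,0,0]
    - [0,0,0]
    - [0,0,0]
  gripper: [5,5,5,5,5,5,5,5]
  newtons: 30

```text
time: 4.53
ee_pos: [0.6243, 0.1153, 0.1407]
tool_rot: [-1.571, 0.047, -0.041]
wrist_force: [0.3, -0.2, 0.1]
grip_width: 0.536
```

Run:
```python
from plan import *
a=viewer.grab_frame('side')
cv2.imwrite('pics/t2.png',cv2.resize(a[130:320,190:350],None,fx=3.1,fy=3.1,interpolation=cv2.INTER_CUBIC))
rel(np.array([.6255,.1155,.124]),-.057)
```

```text
t 4.5333 [0.62427217 0.11533684 0.14073982] [ 0.3 -0.2  0.1] 0.535979833748947 [ 0.14  0.06  1.61 -0.    1.47  0.2 ]
shift cm [ 0.12  0.02 -1.67] rot deg [ 0.03 -0.22 -0.09]
```

View pics/t2.png

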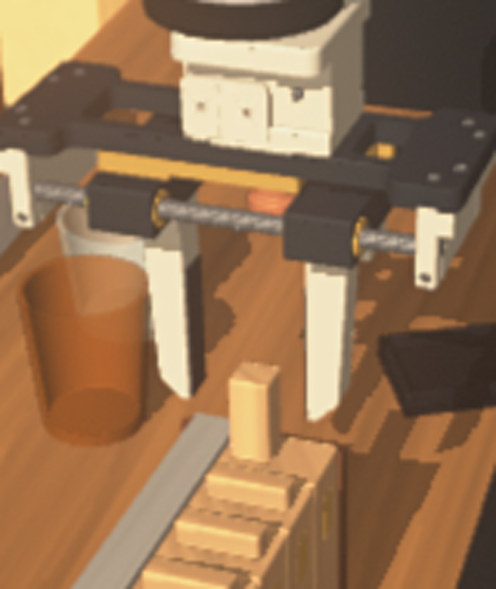

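arm_command:
  linear:
    - [0,0,-0.6]
    - [0,0,-1.2]
    - [0,0,-1.7]
    - [0,0,-2]
    - [0,0,-2]
  rot:
    - [0,0,0]
    - [0,0,0]
    - [0,0,0]
    - [0,0,0]
    - [0,0,0]
  gripper: [5,5,5,5,5]

```text
time: 5.0
ee_pos: [0.6251, 0.1155, 0.1232]
tool_rot: [-1.571, 0.044, -0.043]
wrist_force: [-0.4, 0.5, -0.0]
grip_width: 0.539
```

Run:
```python
from plan import *
a=viewer.grab_frame('side');b=viewer.grab_frame('wrist')
cv2.imwrite('pics/t3.png',np.hstack([cv2.resize(a[150:310,200:340],(490,560),interpolation=cv2.INTER_CUBIC),cv2.resize(b[160:360,270:380],(308,560),interpolation=cv2.INTER_CUBIC)]))
```

```text
t 5.0 [0.62509225 0.11545869 0.1232429 ] [-0.4  0.5 -0. ] 0.5386987929013127 [ 0.14  0.07  1.63 -0.    1.44  0.2 ]
```

View pics/t3.png

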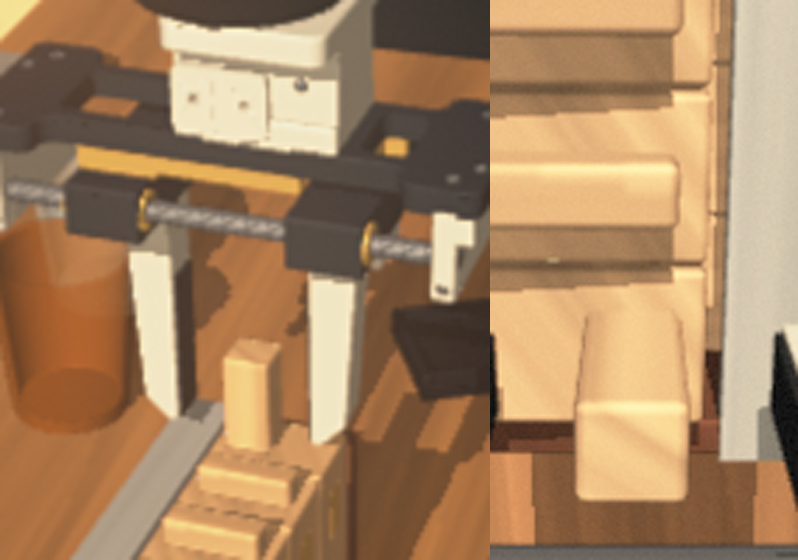

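arm_command:
  linear:
    - [0,0,0]
    - [0,0,0]
    - [0,0,0]
    - [0,0,0]
    - [0,0,0]
    - [0,0,0]
    - [0,0,0]
    - [0,0,0]
  rot:
    - [0,0,0]
    - [0,0,0]
    - [0,0,0]
    - [0,0,0]
    - [0,0,0]
    - [0,0,0]
    - [0,0,0]
    - [0,0,0]
  gripper: [1,1,1,1,1,1,1,1]
  newtons: 40

```text
time: 5.77
ee_pos: [0.6253, 0.1155, 0.1242]
tool_rot: [-1.57, 0.044, -0.044]
wrist_force: [-0.3, 0.3, 1.1]
grip_width: 0.193
```

```bash
cat > tilt.py <<'E'
from plan import *
# TCP path under tilt about front lower edge; rack yaw
yaw=-.057;ex=np.array([np.cos(yaw),np.sin(yaw),0]);ez=np.array([0,0,1.])
ax=np.array([-np.sin(yaw),np.cos(yaw),0])
h=p[2]-.012 # tcp height above pivot
for th in(.06,.12,.18,.24,.30,.32):
    d=lambda v:-np.sin(th)*v[1]+np.cos(th)*v[0]
    u=np.array([.032,h]);n=np.array([np.cos(th)*u[0]-np.sin(th)*u[1],np.sin(th)*u[0]+np.cos(th)*u[1]])
    print(th,((n[0]-u[0])*ex+(n[1]-u[1])*ez).round(4)*100,np.degrees(-th*ax).round(2))
E
python3 tilt.py
```

```text
t 5.7667 [0.62534131 0.11553137 0.12416744] [-0.3  0.3  1.1] 0.19335711989239826 [0.14 0.07 1.63 0.   1.44 0.2 ]
0.06 [-0.68  0.04  0.17] [-0.2  -3.43 -0.  ]
0.12 [-1.36  0.08  0.3 ] [-0.39 -6.86 -0.  ]
0.18 [-2.06  0.12  0.39] [ -0.59 -10.3   -0.  ]
0.24 [-2.75  0.16  0.44] [ -0.78 -13.73  -0.  ]
0.3 [-3.45  0.2   0.44] [ -0.98 -17.16  -0.  ]
0.32 [-3.68  0.21  0.44] [ -1.04 -18.3   -0.  ]
```

arm_command:
  linear:
    - [0,0,0.1]
    - [-0.34,0.02,0.19]
    - [-0.68,0.04,0.27]
    - [-1.02,0.06,0.34]
    - [-1.36,0.08,0.4]
    - [-1.71,0.1,0.45]
    - [-2.06,0.12,0.49]
    - [-2.06,0.12,0.49]
  rot:
    - [0,0,0]
    - [-0.1,-1.72,0]
    - [-0.2,-3.43,0]
    - [-0.3,-5.15,0]
    - [-0.39,-6.86,0]
    - [-0.49,-8.6,0]
    - [-0.59,-10.3,0]
    - [-0.59,-10.3,0]
  gripper: [1,1,1,1,1,1,1,1]

```text
time: 6.43
ee_pos: [0.6038, 0.1168, 0.129]
tool_rot: [-1.571, -0.099, -0.185]
wrist_force: [0.0, -0.0, -1.3]
grip_width: 0.183
```

Run:
```python
from plan import *
a=viewer.grab_frame('side')
cv2.imwrite('pics/t4.png',cv2.resize(a[130:400,180:350],None,fx=2.2,fy=2.2,interpolation=cv2.INTER_CUBIC))
```

```text
t 6.4333 [0.60380444 0.11684578 0.12899584] [ 0.  -0.  -1.3] 0.1827826744128438 [ 0.17 -0.1   1.8  -0.04  1.27  0.23]
```

View pics/t4.png

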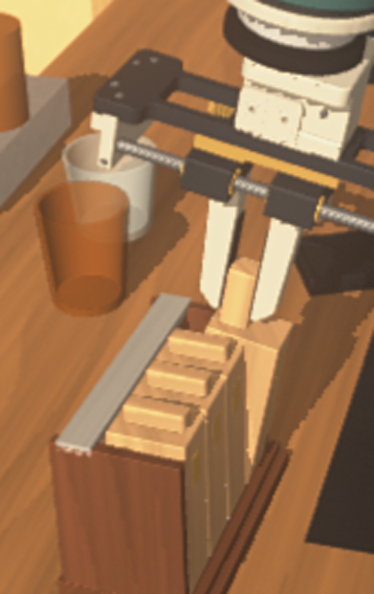

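arm_command:
  linear:
    - [-0.34,0.02,0.03]
    - [-0.69,0.04,0.06]
    - [-1.04,0.06,0.08]
    - [-1.39,0.08,0.1]
    - [-1.45,0.08,0.1]
  rot:
    - [-0.1,-1.72,0]
    - [-0.2,-3.43,0]
    - [-0.3,-5.15,0]
    - [-0.39,-6.86,0]
    - [-0.39,-6.86,0]
  gripper: [1,1,1,1,1]

```text
time: 6.9
ee_pos: [0.5897, 0.1176, 0.1298]
tool_rot: [-1.566, -0.192, -0.279]
wrist_force: [-0.2, -0.1, -1.6]
grip_width: 0.193
```

Run:
```python
from plan import *
a=viewer.grab_frame('side');b=viewer.grab_frame('scene')
cv2.imwrite('pics/t5.png',np.hstack([cv2.resize(a[130:400,180:350],(374,594),interpolation=cv2.INTER_CUBIC),cv2.resize(b[150:310,360:500],(420,594),interpolation=cv2.INTER_CUBIC)]))
```

```text
t 6.9 [0.58967792 0.11755678 0.12978794] [-0.2 -0.1 -1.6] 0.19277398892788025 [ 0.19 -0.2   1.9  -0.08  1.15  0.27]
```

View pics/t5.png

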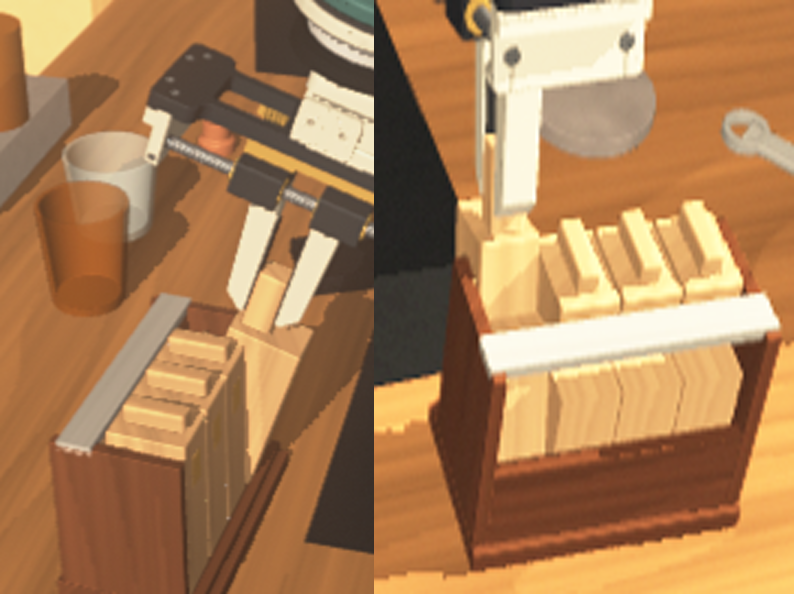

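arm_command:
  linear:
    - [-0.14,0.01,0.5]
    - [-0.3,0.02,1]
    - [-0.56,0.03,2]
    - [-0.85,0.05,3]
    - [-1.15,0.06,4]
    - [-1.4,0.08,5]
  rot:
    - [0,0,0]
    - [0,0,0]
    - [0,0,0]
    - [0,0,0]
    - [0,0,0]
    - [0,0,0]
  gripper: [1,1,1,1,1,1]

```text
time: 7.5
ee_pos: [0.5761, 0.1184, 0.1817]
tool_rot: [-1.566, -0.193, -0.279]
wrist_force: [0.6, 0.9, -1.4]
grip_width: 0.189
```

arm_command:
  linear:
    - [-0.3,0.02,1]
    - [-0.6,0.04,2]
    - [-0.9,0.05,3.3]
    - [-1.3,0.07,4.6]
    - [-1.7,0.1,6]
    - [-2.1,0.12,7.5]
    - [-2.5,0.12,9]
    - [-2.5,0.12,9]
  rot:
    - [0,0,0]
    - [0,0,0]
    - [0,0,0]
    - [0,0,0]
    - [0,0,0]
    - [0,0,0]
    - [0,0,0]
    - [0,0,0]
  gripper: [1,1,1,1,1,1,1,1]

```text
time: 8.17
ee_pos: [0.5514, 0.1197, 0.2744]
tool_rot: [-1.565, -0.196, -0.282]
wrist_force: [0.4, 0.3, -1.0]
grip_width: 0.192
```

Run:
```python
from plan import *
a=viewer.grab_frame('side');b=viewer.grab_frame('scene')
cv2.imwrite('pics/t6.png',np.hstack([cv2.resize(a[50:400,150:380],(390,594),interpolation=cv2.INTER_CUBIC),cv2.resize(b[100:310,340:500],(400,594),interpolation=cv2.INTER_CUBIC)]))
t=np.load('fit.npz')['tray'];print(t)
rel(np.array([t[0],t[1],.124-.007]),t[2])
```

```text
t 8.1667 [0.55135789 0.11974382 0.27442002] [ 0.4  0.3 -1. ] 0.19219947298160672 [ 0.21 -0.34  1.78 -0.08  1.41  0.27]
[ 0.5732734  -0.16368914  0.47409322]
shift cm [  2.19 -28.34 -15.74] rot deg [-3.71 17.25 30.11]
```

View pics/t6.png

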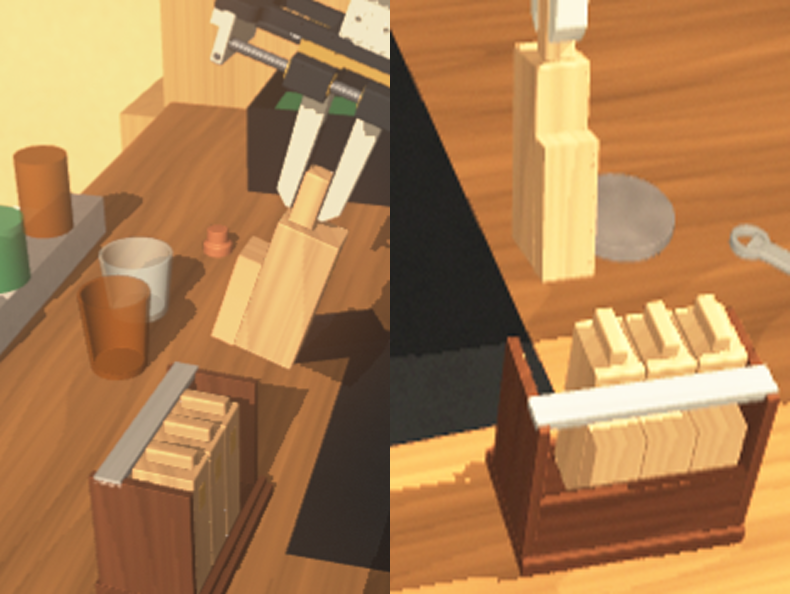

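arm_command:
  linear:
    - [0.2,-3,0]
    - [0.5,-6.5,0]
    - [0.8,-10,0]
    - [1,-13.5,0]
    - [1.3,-17,0]
    - [1.6,-20.5,-1]
    - [1.9,-24,-2]
    - [2.2,-27,-3]
  rot:
    - [0,0,0]
    - [-0.5,2.3,4]
    - [-1.05,4.9,8.5]
    - [-1.6,7.4,13]
    - [-2.1,9.9,17.3]
    - [-2.7,12.4,21.6]
    - [-3.2,14.9,26]
    - [-3.71,17.25,30.11]
  gripper: [1,1,1,1,1,1,1,1]

```text
time: 8.93
ee_pos: [0.5729, -0.153, 0.2384]
tool_rot: [-1.539, -0.368, 0.38]
wrist_force: [-1.5, 0.7, -2.3]
grip_width: 0.192
```

arm_command:
  linear:
    - [0,-1,-1]
    - [0,-1.3,-2]
    - [0,-1.3,-3]
    - [0,-1.3,-3.5]
    - [0,-1.3,-3.5]
  rot:
    - [0,0,0]
    - [0,0,0]
    - [0,0,0]
    - [0,0,0]
    - [0,0,0]
  gripper: [1,1,1,1,1]

```text
time: 9.35
ee_pos: [0.5727, -0.1621, 0.2037]
tool_rot: [-1.54, -0.369, 0.376]
wrist_force: [-1.1, -0.0, -2.3]
grip_width: 0.194
```

```bash
cat > look.py <<'E'
from plan import *
n=sys.argv[1]
a=viewer.grab_frame('side');b=viewer.grab_frame('scene')
cv2.imwrite(f'pics/{n}s_raw.png',a);cv2.imwrite(f'pics/{n}c_raw.png',b)
cv2.imwrite(f'pics/{n}.png',np.hstack([cv2.resize(a[100:280,270:430],(400,450),interpolation=cv2.INTER_CUBIC),cv2.resize(b[150:330,165:325],(400,450),interpolation=cv2.INTER_CUBIC)]))
t=np.load('fit.npz')['tray']
rel(np.array([t[0],t[1],.117]),t[2])
E
python3 look.py u1
```

```text
t 9.35 [ 0.57272699 -0.16214075  0.20370557] [-1.1 -0.  -2.3] 0.19376631424188215 [-0.32 -0.05  1.62 -0.    1.57 -0.79]
shift cm [ 0.05 -0.15 -8.67] rot deg [ 0.14 -0.25 -0.04]
```

View pics/u1.png

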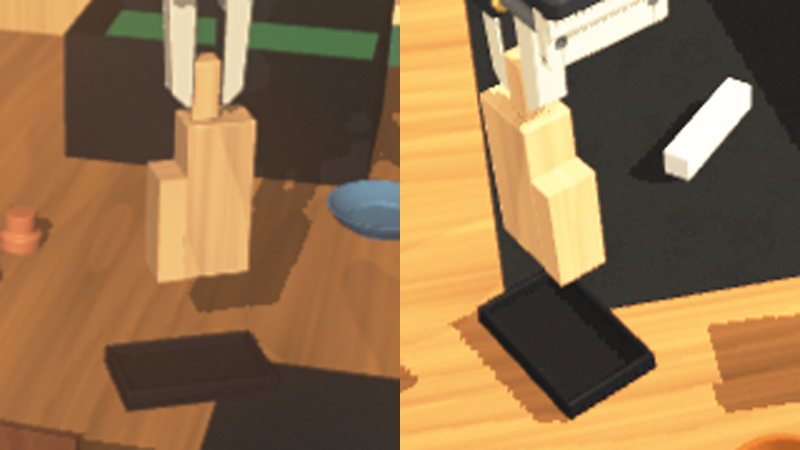

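```bash
cat > ov.py <<'E'
from h import *
import sys
def ov(n,pos,yaw,zb,out):
    S=4
    for cam,sfx,(x0,x1,y0,y1) in(('side','s',(290,400,120,270)),('scene','c',(170,300,150,330))):
        im=cv2.imread(f'pics/{n}{sfx}_raw.png')[y0:y1,x0:x1];big=cv2.resize(im,None,fx=S,fy=S,interpolation=cv2.INTER_CUBIC)
        P=(pos[0],pos[1],yaw)
        def poly(L,col):
            q=(proj(cam,place(P,L))+.5-[x0,y0])*S
            cv2.polylines(big,[q.round().astype(int)],True,col,1,cv2.LINE_AA)
        for y in(-.016,.016):poly([(-.032,y,zb),(.032,y,zb),(.032,y,zb+.074),(.014,y,zb+.074),(.014,y,zb+.110),(-.032,y,zb+.11)],(0,0,255))
        t=np.load('fit.npz')['tray'];
        P=t
        poly([(a*.055,b*.034,.015) for a,b in((1,1),(-1,1),(-1,-1),(1,-1))],(0,255,0));
        cv2.imwrite(f'pics/{out}{sfx}.png',big)
    a=cv2.imread(f'pics/{out}s.png');b=cv2.imread(f'pics/{out}c.png');h=600
    cv2.imwrite(f'pics/{out}.png',np.hstack([cv2.resize(a,(int(a.shape[1]*h/a.shape[0]*.85),h)) if 0 else cv2.resize(a,(400,545)),cv2.resize(b,(394,545))]))
E
python3 - <<'E'
from ov import *
ov('u1',(.57273,-.16214),.474,.2037-.112,'ou1')
E
```

```text
(no output)
```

View pics/ou1.png

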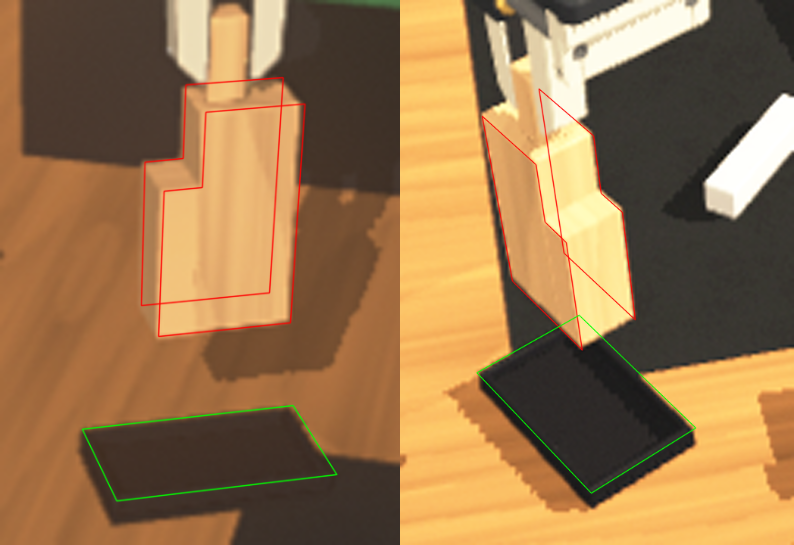

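arm_command:
  linear:
    - [0.05,-0.15,-1.5]
    - [0.05,-0.15,-3]
    - [0.05,-0.15,-4.5]
    - [0.05,-0.15,-6]
    - [0.05,-0.15,-7]
    - [0.05,-0.15,-7.8]
    - [0.05,-0.15,-8.2]
    - [0.05,-0.15,-8.2]
  rot:
    - [0,0,0]
    - [0.1,-0.2,0]
    - [0.1,-0.2,0]
    - [0.1,-0.2,0]
    - [0.1,-0.2,0]
    - [0.1,-0.2,0]
    - [0.1,-0.2,0]
    - [0.1,-0.2,0]
  gripper: [1,1,1,1,1,1,1,1]

```text
time: 10.12
ee_pos: [0.5736, -0.1649, 0.1221]
tool_rot: [-1.539, -0.371, 0.373]
wrist_force: [0.5, 0.1, -2.7]
grip_width: 0.195
```

```bash
python3 look.py u2
```

```text
t 10.1167 [ 0.57355161 -0.16488705  0.12214037] [ 0.5  0.1 -2.7] 0.19484135537366518 [-0.32 -0.02  1.72 -0.    1.44 -0.8 ]
shift cm [-0.03  0.12 -0.51] rot deg [ 0.06 -0.05 -0.02]
```

View pics/u2.png

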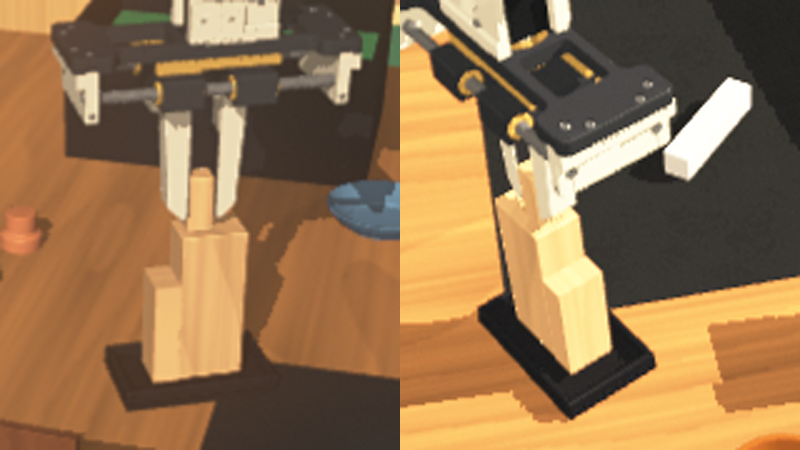

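Case centred over the tray about 5 mm above its floor; lower slowly until contact.

arm_command:
  linear:
    - [0,0.1,-0.15]
    - [0,0.1,-0.25]
    - [0,0.1,-0.35]
    - [0,0.1,-0.42]
    - [0,0.1,-0.42]
  rot:
    - [0,0,0]
    - [0,0,0]
    - [0,0,0]
    - [0,0,0]
    - [0,0,0]
  gripper: [1,1,1,1,1]

```text
time: 10.63
ee_pos: [0.5737, -0.164, 0.1188]
tool_rot: [-1.54, -0.372, 0.372]
wrist_force: [-0.2, 0.7, -2.1]
grip_width: 0.189
```

arm_command:
  linear:
    - [0,0,-0.05]
    - [0,0,-0.1]
    - [0,0,-0.1]
    - [0,0,-0.1]
  rot:
    - [0,0,0]
    - [0,0,0]
    - [0,0,0]
    - [0,0,0]
  gripper: [1,1,1,1]

```text
time: 10.97
ee_pos: [0.5737, -0.164, 0.1178]
tool_rot: [-1.54, -0.372, 0.372]
wrist_force: [-0.2, 0.3, -1.8]
grip_width: 0.188
```

arm_command:
  linear:
    - [0,0,-0.05]
    - [0,0,-0.1]
    - [0,0,-0.1]
    - [0,0,-0.1]
  rot:
    - [0,0,0]
    - [0,0,0]
    - [0,0,0]
    - [0,0,0]
  gripper: [1,1,1,1]

```text
time: 11.3
ee_pos: [0.5738, -0.164, 0.1172]
tool_rot: [-1.54, -0.372, 0.372]
wrist_force: [-1.7, -0.4, 1.8]
grip_width: 0.192
```

arm_command:
  linear:
    - [0,0,0]
    - [0,0,0]
    - [0,0,0]
    - [0,0,0]
    - [0,0,0]
    - [0,0,0]
    - [0,0,0]
    - [0,0,0]
  rot:
    - [0,0,0]
    - [0,0,0]
    - [0,0,0]
    - [0,0,0]
    - [0,0,0]
    - [0,0,0]
    - [0,0,0]
    - [0,0,0]
  gripper: [2,2.4,3,5,5,5,5,5]

```text
time: 11.97
ee_pos: [0.5738, -0.164, 0.1169]
tool_rot: [-1.54, -0.372, 0.372]
wrist_force: [0.3, 0.0, 0.6]
grip_width: 0.533
```

```bash
python3 look.py u3
python3 - <<'E'
from ov import *
ov('u3',(.57375,-.164),.474,.005,'ou3')
E
```

```text
t 11.9667 [ 0.5737846  -0.16397629  0.1168554 ] [0.3 0.  0.6] 0.5331182742103581 [-0.32 -0.01  1.73 -0.    1.43 -0.79]
shift cm [-0.05  0.03  0.01] rot deg [ 0.08  0.01 -0.01]
```

View pics/ou3.png

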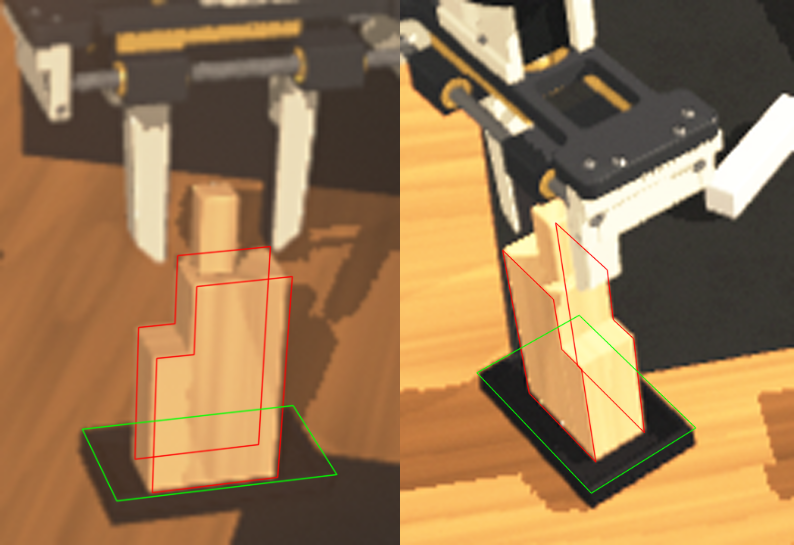

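arm_command:
  linear:
    - [0,0,1]
    - [0,0,2.5]
    - [0,0,5]
    - [0,0,8]
    - [0,0,11]
    - [-2,0,13]
    - [-5,0,14]
    - [-8,0,14]
  rot:
    - [0,0,0]
    - [0,0,0]
    - [0,0,0]
    - [0,0,0]
    - [0,0,0]
    - [0,0,0]
    - [0,0,0]
    - [0,0,0]
  gripper: [5,5,5,5,5,5,5,5]

```text
time: 12.73
ee_pos: [0.4936, -0.164, 0.2611]
tool_rot: [-1.542, -0.375, 0.37]
wrist_force: [-0.9, 0.4, -0.1]
grip_width: 0.539
```

arm_command:
  linear:
    - [-2,-1,0]
    - [-4,-3,0]
    - [-4,-5,0]
    - [-4,-6,0]
    - [-4,-6,0]
    - [-4,-6,0]
  rot:
    - [0,0,0]
    - [0,0,0]
    - [0,0,0]
    - [0,0,0]
    - [0,0,0]
    - [0,0,0]
  gripper: [5,5,5,5,5,5]

```text
time: 13.23
ee_pos: [0.454, -0.224, 0.2574]
tool_rot: [-1.54, -0.371, 0.371]
wrist_force: [-0.4, 0.2, -1.0]
grip_width: 0.537
```

```bash
python3 look.py u4
python3 - <<'E'
from ov import *
ov('u4',(.57375,-.164),.474,.005,'ou4')
w=viewer.grab_frame('wrist');cv2.imwrite('pics/u4w.png',w)
E
```

```text
t 13.2333 [ 0.45402485 -0.2239946   0.25743426] [-0.4  0.2 -1. ] 0.5366481302460412 [-0.51 -0.26  1.72 -0.    1.68 -0.98]
shift cm [ 11.92   6.03 -14.04] rot deg [0.07 0.02 0.04]
```

View pics/ou4.png

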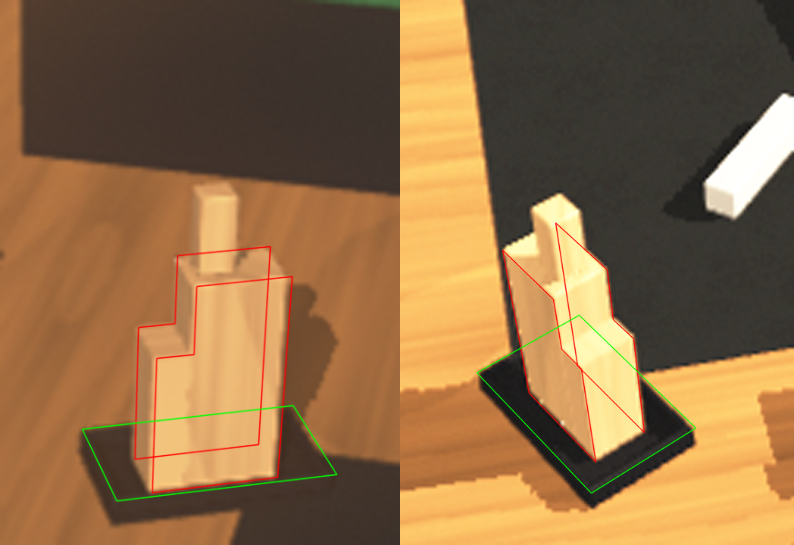

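View pics/u4c_raw.png

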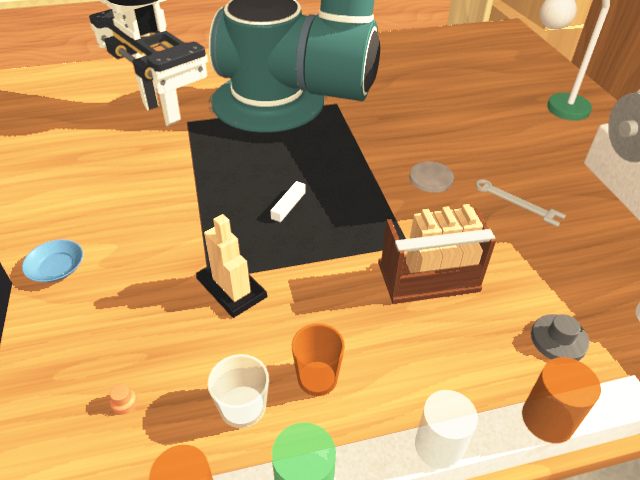

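View pics/u4w.png

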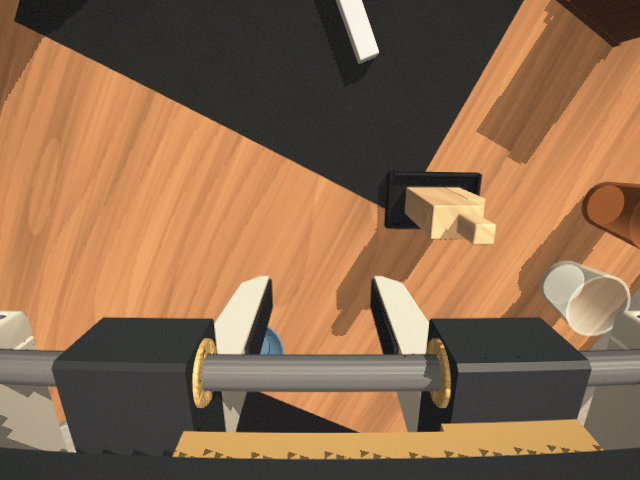

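Run:
```python
from h import *
m=viewer.camera_model('wrist');b=cv2.imread('pics/u4w.png');t=np.load('fit.npz')['tray'];S=6;x0,y0=375,160
big=cv2.resize(b[160:250,375:505],None,fx=S,fy=S,interpolation=cv2.INTER_CUBIC)
def d(P,hx,hy,z,c):
    q=(proj('wrist',place(P,[(a*hx,e*hy,z) for a,e in((1,1),(-1,1),(-1,-1),(1,-1))]),m)+.5-[x0,y0])*S
    cv2.polylines(big,[q.round().astype(int)],True,c,1,cv2.LINE_AA)
d(t,.055,.034,.015,(0,255,0));d((.57375,-.164,t[2]),.032,.016,.005,(0,0,255));d((.57375,-.164,t[2]),.009,.009,.155,(255,0,0))
cv2.imwrite('pics/u5.png',big)
```

```text
(no output)
```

View pics/u5.png

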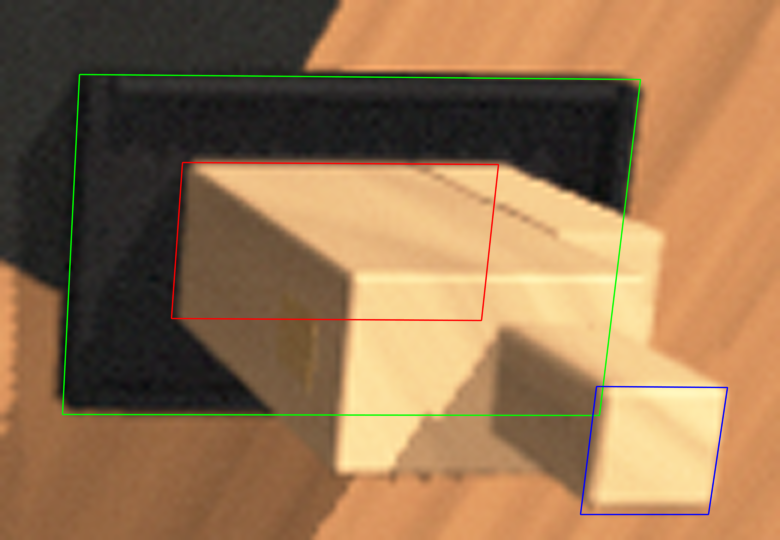

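Tray and case outlines agree with the model within about 1–2 mm, and the case is centred and aligned with the tray. Handing in.

```bash
python3 -c "
from cell import job,telemetry
print(job.sign_off()); print(telemetry.read_state()['time'])"
```

```text
the job is handed in; nothing more can be done
None
the job is handed in; nothing more can be done
```

The case with the post now stands upright in the middle of the tray, its long side along the tray's. I gripped it by the post at 40 N and tilted it outward 0.30 rad about its front lower edge. I then drew it up along its tilted axis, turned it upright, set it down until the force reading showed contact, and let go. The job took about 13 s and is handed in.

**Last checks:**
- All three cameras show the case upright, centred and aligned in the tray. It matches the model to about 1–2 mm.
- The other three cases are still standing in the rack.
- The gripper is clear, and every force reading stayed below about 3 N.

**Disagreements:**
- **Fingertips:** the stated fingertip position (22 mm ahead of the TCP, the tool-frame origin) was wrong. All three cameras put the tips about 8 mm behind it. A test closing at a height where the stated tips would have met the post closed to 12.5 mm without touching it. I therefore gripped about 26 mm lower than the stated geometry called for.
- **Low bars:** the bars on the other cases sit about 9 mm forward of their axes. My first rack fit, which assumed they were centred, was off, and I corrected it.
- **Tray in side view:** the tray outline in the side view differs from the fit by about 2 mm, which is within the stated calibration error.

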